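Swap the glaze-stained prop at the bottom of the kiln-prop magazine

ROBOT

A 6-joint arm with a two-finger parallel gripper is mounted at the origin on the work surface; the furniture and walls round the work are solid. World frame = base frame: x ahead of the robot, y to its left, z up, the work surface at z = 0. Lengths are in mm, angles in rad, forces in N, time in s.
With the tool pointing down it reaches from about 275 to 750 mm from the base axis. Payload 10.2 kg.
Tool frame: the origin (TCP) lies midway between the tips of the shut fingers; the grasp point (between the pads) lies 19 mm behind it (ctrl.grip_depth is the distance from the TCP to the grasp point, in mm); y points along the fingers, x is the direction in which the jaws open and shut, and the axes are right-handed (so a half turn about y gives the same grasp; the last joint's range is limited). The gripper opens to 85 mm and grips with 20 to 120 N. Pads are 22 mm wide; open, the fingers measure 114 mm over their backs; the gripper's body (76 mm by 85 mm) begins 54 mm behind the grasp point. The pads swing forward as they close: fully open they stand 13 mm farther back than shut.
Start: joints at [-1.558, 0.313, 1.498, -0, 1.331, -0.223], TCP at [122.637, -510.481, 231.294] pointing down, gripper open.
Joint ranges: [-2.94, 2.94], [-0.97, 2.17], [0.19, 2.56], [-1.23, 4.37], [0.02, 3.11], [-2.88, 2.88]. Speed limits (rad/s): [2.39, 2.39, 3.01, 3.14, 3.14, 3.14].

INTERFACE

Orientations are given as a unit quaternion [w, x, y, z].
In Python, from rig import ctrl gives the robot as it stands. The module is installed in compiled form; this text tells all that it offers.
- The arm moves only by the tool drive_tool, never from a script. Its arguments are lists of equal length, an entry for each row: "gripper": the closure, from 0 (fully open) to 1 (shut); "offset": the shift along the tool's x, y, z in m, a list of three; "turn": the turn about the tool's y in degrees. In form: {"gripper": [gripper, ...], "offset": [[tx, ty, tz], ...], "turn": [turn, ...]}. A call has 1 to 20 rows; each row shifts and turns the commanded pose from where the row before left it, along the tool's axes as they then stand; what a row does not reach is not made up. A row lasts 1/12 s, in which the tool goes at most 41.7 mm and 7.16 degrees, less where a joint would pass 70% of its speed; a pose out of reach is approached as far as the arm can. A call is refused whole if a number of a shift passes 0.0417 or a number of a turn 7.16, either way. A call with a gripper value outside its range is refused whole. The fingers move at their own pace and stop on an object; "force" is the grip in N (left out, the last holds). Time passes only in rows, so rows that do not move let the fingers close. It gives the time, the measured TCP pose, the force and the opening at its end, in the units of the state.
- ctrl.sense(): the state, without advancing time (a new reading comes with each control period).
- ctrl.capture(name): name is "scene" or "side" or "wrist"; returns (picture, depth): 384x512x3 uint8, red, green, blue; 384x512 float32, mm along the optical axis (not along the pixel's ray), 0 where there is no reading.
- ctrl.camera_params(name): a dict with "fovy" (degrees; the focal length in pixels is half the picture's height over the tangent of half this angle, whatever the lens; pixels are square), "cx", "cy" (the principal point, pixels), "view" (4x4, takes a point from world to camera coordinates); the wrist camera has in their place "tool_from_camera" (4x4, takes a point from camera to tool coordinates, whose origin is the TCP and whose axes are the tool frame's). Camera axes: x right, y down, z forward; pixel columns grow to the right and rows downward; lengths in mm; the calibration is good to about 2 mm. A picture is of the moment at which its call begins: read the wrist's pose just before it. camera_params takes no time and is no camera call.
- ctrl.finish_job(): hands the job in, once; it reports no verdict.
Trained networks look in the newest picture that a camera, given by its name, has taken for a name from the list of things; names that differ only in an ending like _2 or _b are one class to them, and where a whole thing is asked for, a point or a joint stands for the part that bears it (a point fixed in the world has none). Each returns a list of dicts, best first, with "score" (0 to 1); they miss things now and then, are a little off and sometimes report something else, mostly with a low value. They report only what shows in the picture. A call takes as long as a camera call. They do not tell look-alikes from the thing itself.
- ctrl.boxes_of(camera, query): "centre" ([x, y, z] in mm, in the coordinates of the camera as it stood for that picture, good to about 4 mm: the middle of the surface that is visible of it).
- ctrl.regions_of(camera, query): "mask" (384x512 bool, what is visible of it).
- ctrl.pinpoint(camera, query): "centre" ([x, y, z] in mm, in the coordinates of the camera as it stood for that picture, good to about 4 mm: a listed point, or the origin of a listed thing).
The state is a dict: "time_s": time; "joints": joint angles; "dq": joint speeds; "tau": joint torques, N m; "eef_pos": TCP position; "ee_rot": TCP orientation; "force": force on the tool from outside, world axes, zero at the start; "wrist_torque": the same for the moment, N m; "grip_width": opening from 0.0 (shut) to 1.0 (fully open).
Only numpy, scipy, OpenCV 4.12 (cv2) and the standard library are available. Lean on these libraries where they do the work, as an engineer would, in place of code of your own. Each camera call takes 0.05 s, during which the arm holds its last target.

TASK

The bottom prop in the kiln-prop magazine is stained with blue glaze: draw it out through the front window, leaving the two clean props in the shaft to drop down, and lay it flat in the reject tray. Then load the clean spare prop lying on the table into the top of the magazine, lying level on the other two, so the magazine is full again. Leave the jars, cups, bowl and tape where they stand.

Things in the scene. Friction and masses are not known exactly. Their poses are not given: they have to be found in the camera images.
- magazine: Kiln-prop magazine, fixed: plywood foot 110 x 90 x 10 mm, slippery waxed aluminium shaft, clear front cover. Origin: underside of the foot, below the shaft's vertical axis; z up; the window faces its own -x, roughly toward the robot. Shaft inside: x -33.5 to 33.5, y -21 to 21 mm; walls 3 mm. The shaft overhangs the window: reach the bottom prop with the tool leaning forward, about 40 degrees from vertical.
- floor_centre (a point): Centre of the shaft's inner floor, 50 mm above the table, magazine's axes. Full magazine: prop centres 12, 36, 60 mm above it. Forward of x = +4 mm the floor is only a tongue 30 mm wide (y +-15) and there are no side walls up to 48 mm above the floor, so fingers pass beside tongue and prop; behind it base and side walls are 48 mm wide. From 48 to 62 mm up the side walls are full length.
- sill (a point): Top centre of a fixed sill on the tongue, 3 mm above the inner floor, x -46 (end of the tongue) to -40 mm: the bottom prop must be raised more than 3 mm, with the two props on it, before it can come out.
- cover_edge (a point): Centre of the clear front cover's lower edge (top of the window), 32 mm above the inner floor, outer face at x = -36.5 mm: a raised bottom prop has 8 mm of play under it. The cover is y +-15 mm wide up to 48 mm above the floor, y +-21 mm above that, and ends 80 mm above the floor.
- mouth (a point): Centre of the shaft's open top, 84 mm above the inner floor. Each side wall (y = +-21 to 24 mm) has a finger notch from x = -23 to +23 mm, open upward from 62 mm above the inner floor; its corner posts rise to 87 mm, flaring outward from 78 mm to about y = +-29 mm. Back wall 84 mm high.
- stained_prop: Bottom prop: ceramic block 60 x 38 x 24 mm (x, y, z), 110 g, mostly covered in blue glaze. Origin at its centre, x along its length. In the shaft it stands lengthwise to the magazine (axes nearly the magazine's), with the two clean props resting on it.
- clean_prop_a: Clean off-white prop 60 x 38 x 24 mm, origin at its centre; starts second in the shaft, drops to the bottom when the stained one has left (if it hangs aslant, a light push from above settles it).
- clean_prop_b: Clean off-white prop 60 x 38 x 24 mm, origin at its centre; starts as the top one in the shaft.
- spare_prop: Clean off-white spare prop 60 x 38 x 24 mm, origin at its centre, x along its length; lies flat on the table.
- reject_tray: Brown wooden tray, 120 x 100 x 18 mm (x, y, z) outside, walls and floor 5 mm, loose, about 0.6 kg. Origin: centre of its underside.
- black_jar: Bystander: jar with black cap, 48 mm across, 68 mm high; origin at its underside.
- pink_jar: Bystander: jar with pink cap, 48 mm across, 68 mm high; origin at its underside.
- tape_roll: Bystander: roll of tape lying flat, 104 mm across, 25 mm high; origin at its underside.
- green_cup: Bystander: green cup, 66 mm across, 57 mm high; origin at its underside.
- slip_bowl: Bystander: brown bowl, 157 mm across, 78 mm high; origin at its underside.
- pinch_cup_2: Bystander: grey cup, 62 mm across, 60 mm high; origin at its underside.
There are look-alikes about, which are no part of the job. What is shaped like the magazine but green is not meant.

How it is judged (in metres and radians):
On the way, in this order (a step that is already met when the one before it is completed fails the run):
1. the stained prop is out of the shaft, and both clean props are still in it (horizontal distance between stained_prop and floor_centre above 0.062 m and x of clean_prop_a in the frame of floor_centre between -0.012 and 0.007 m and y of clean_prop_a in the frame of floor_centre between -0.005 and 0.005 m and x of clean_prop_b in the frame of floor_centre between -0.012 and 0.007 m and y of clean_prop_b in the frame of floor_centre between -0.005 and 0.005 m and z of clean_prop_a in the frame of floor_centre between 0 and 0.05 m and z of clean_prop_b in the frame of floor_centre between 0.02 and 0.075 m), for 0.1 s.
2. the stained prop lies flat in the reject tray (x of stained_prop in the frame of reject_tray between -0.04 and 0.04 m and y of stained_prop in the frame of reject_tray between -0.035 and 0.035 m and z of stained_prop in the frame of reject_tray between 0.012 and 0.026 m and angle between the z axis of stained_prop and the z axis of reject_tray, either way round below 0.2 rad and angle between reject_tray's own z axis and vertical below 0.1 rad and linear speed of stained_prop below 0.02 m/s), for 0.2 s.
At the end, for the whole second after the job is handed in: Stained prop flat and still in the level tray, centre within 40 mm (x), 35 mm (y) of its centre; in the shaft clean props a, b, then the spare: centres 12, 36, 60 mm over its floor within 5 mm, 5 mm sideways, 7 mm in depth (12 to the front), spare level within 0.12 rad (all of step 2 and x of clean_prop_a in the frame of floor_centre between -0.012 and 0.007 m and y of clean_prop_a in the frame of floor_centre between -0.005 and 0.005 m and z of clean_prop_a in the frame of floor_centre between 0.007 and 0.017 m and x of clean_prop_b in the frame of floor_centre between -0.012 and 0.007 m and y of clean_prop_b in the frame of floor_centre between -0.005 and 0.005 m and z of clean_prop_b in the frame of floor_centre between 0.031 and 0.041 m and x of spare_prop in the frame of floor_centre between -0.012 and 0.007 m and y of spare_prop in the frame of floor_centre between -0.005 and 0.005 m and z of spare_prop in the frame of floor_centre between 0.055 and 0.065 m and angle between the z axis of spare_prop and the z axis of magazine, either way round below 0.12 rad and linear speed of spare_prop below 0.02 m/s); the robot touches nothing.
It fails at once if a jar, cup, bowl or the tape is pushed more than 30 mm (distance of any of black_jar, pink_jar, tape_roll, green_cup, slip_bowl, pinch_cup_2 from where it was at the start of the episode above 0.03 m).
It also fails if it takes over 72 s, if anything falls off the work surface, if the arm or the gripper's body presses on something with over 40 N, if the wrist force passes 120 N, or if a joint passes its speed limit or range.

## Working session

There is one attempt and no reset: what is moved stays moved. The work goes in short steps, Python scripts to look and compute and a tool call to move; the robot and the scene stay as the last step left them, time stands still between calls to the robot, and variables do not carry over. Pictures are saved under pics/ and viewed, and the job is handed in when it is done.

Besides the shell and the picture viewer there is one more tool, called after "Emit:" as a command line: name --pt "numbers of a row" for each row, then --argument value for the rest. drive_tool: Moves the arm, as the interface text tells. Its arguments: {"type":"object","properties":{"gripper":{"type":"array","items":{"type":"number"}},"offset":{"type":"array","items":{"type":"array","items":{"type":"number"}}},"turn":{"type":"array","items":{"type":"number"}},"force":{"type":"number"}},"required":["gripper","offset","turn"]}

```bash
ls; mkdir -p pics; cat > h.py <<'E'
from rig import ctrl
import numpy as np, cv2
from scipy.spatial.transform import Rotation as R
def st():
    s=ctrl.sense(); return s
def toolpose(s=None):
    s=s or ctrl.sense()
    q=s['ee_rot']; T=np.eye(4); T[:3,:3]=R.from_quat([q[1],q[2],q[3],q[0]]).as_matrix(); T[:3,3]=s['eef_pos']; return T
def c2w(name,T=None):
    p=ctrl.camera_params(name)
    if name=='wrist': return (toolpose() if T is None else T)@np.array(p['tool_from_camera'])
    return np.linalg.inv(np.array(p['view']))
def cap(name,fn):
    T=toolpose(); im,d=ctrl.capture(name); M=c2w(name,T)
    cv2.imwrite('pics/%s.png'%fn,im[:,:,::-1]); np.savez('/tmp/%s.npz'%fn,im=im,d=d,M=M)
    return im,d,M
def cloud(name,d,M):
    p=ctrl.camera_params(name); f=192/np.tan(np.radians(p['fovy'])/2)
    v,u=np.mgrid[:384,:512]
    P=np.stack([(u-p['cx'])*d/f,(v-p['cy'])*d/f,d],-1)
    W=P@M[:3,:3].T+M[:3,3]; W[d==0]=np.nan; return W
def proj(name,w,M):
    p=ctrl.camera_params(name); f=192/np.tan(np.radians(p['fovy'])/2)
    c=(np.atleast_2d(w)-M[:3,3])@M[:3,:3]
    return np.c_[c[:,0]/c[:,2]*f+p['cx'],c[:,1]/c[:,2]*f+p['cy']]
E
python3 - <<'E'
from h import *
s=st(); print(s)
for n in('scene','side','wrist'):
    im,d,M=cap(n,n+'0'); p=ctrl.camera_params(n); print(n,p)
    for q in ['magazine','floor_centre','sill','cover_edge','mouth','stained_prop','spare_prop','reject_tray','black_jar','pink_jar','tape_roll','green_cup','slip_bowl','pinch_cup_2'] if n=='scene' else ['magazine','stained_prop','spare_prop','reject_tray']:
        for r in ctrl.pinpoint(n,q)[:3]:
            c=np.array(r['centre']); w=M[:3,:3]@c+M[:3,3]; print(n,q,round(r['score'],2),w.round(0),proj(n,w,M).round(0)[0])
print(st()['time_s'])
E
```

```text
pics
{'time_s': 0.0, 'joints': array([-1.55838608e+00,  3.13449041e-01,  1.49843630e+00,  2.32139424e-05,
        1.33096603e+00, -2.23382582e-01]), 'dq': array([ 0.0003729 ,  0.00016986,  0.00069101,  0.00145424, -0.00121317,
       -0.00034621]), 'tau': array([ 1.58104260e-03, -4.12262678e+01, -2.59743440e+01, -1.03748957e-04,
        4.09666260e-03, -1.20084738e-05]), 'eef_pos': array([ 122.6469838 , -510.21902971,  230.73585174]), 'ee_rot': array([ 0.55569063, -0.55498848,  0.43799244, -0.43744524]), 'force': array([-0.69300819, -0.79551401, -0.82172492]), 'wrist_torque': array([ 0.01512943, -0.01277905,  0.01102883]), 'grip_width': 1.000615103854081}
scene {'fovy': 53.890682510735644, 'cx': 254.26131093446537, 'cy': 193.69888573168805, 'view': array([[ 2.64709267e-01,  9.64328049e-01, -6.45927534e-04,
        -1.81929142e+02],
       [ 7.77024425e-01, -2.13690779e-01, -5.92088924e-01,
        -3.16592547e+02],
       [-5.71105986e-01,  1.56229524e-01, -8.05872377e-01,
         1.39659390e+03],
       [ 0.00000000e+00,  0.00000000e+00,  0.00000000e+00,
         1.00000000e+00]])}
[... 1730 characters left out ...]
de magazine 0.71 [347.  79.   3.] [194. 232.]
side magazine 0.57 [635.   9.   2.] [288. 225.]
side spare_prop 0.7 [488. 138.  10.] [229. 214.]
side reject_tray 0.96 [ 456. -174.   -0.] [263. 267.]
side reject_tray 0.69 [693. 196.  -4.] [277. 201.]
wrist {'fovy': 66.01245897720754, 'cx': 255.23610423335165, 'cy': 189.63182179203926, 'tool_from_camera': array([[ 9.99999922e-01,  1.11904055e-04, -3.79108594e-04,
        -5.03639595e-01],
       [ 3.94966473e-04, -3.21035577e-01,  9.47067053e-01,
        -1.41537772e+02],
       [-1.57267026e-05, -9.47067128e-01, -3.21035596e-01,
         8.22861905e+01],
       [ 0.00000000e+00,  0.00000000e+00,  0.00000000e+00,
         1.00000000e+00]])}
1.25
```

```bash
python3 - <<'E'
import cv2,numpy as np
a=cv2.imread('pics/scene0.png');b=cv2.imread('pics/side0.png')
cv2.imwrite('pics/a.png',cv2.resize(a[100:330,100:400],None,fx=2.6,fy=2.6))
cv2.imwrite('pics/b.png',cv2.resize(b[120:320,130:400],None,fx=2.9,fy=2.9))
E
```

```text
(no output)
```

View pics/a.png

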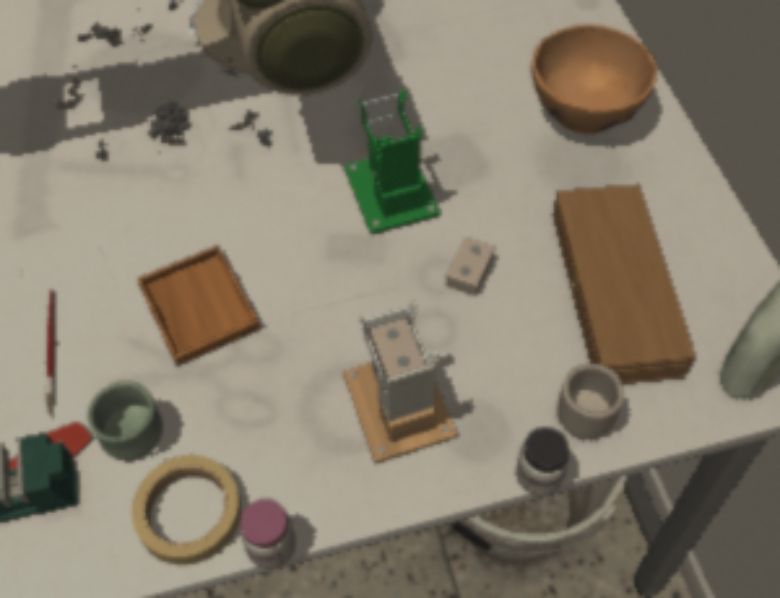

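View pics/b.png

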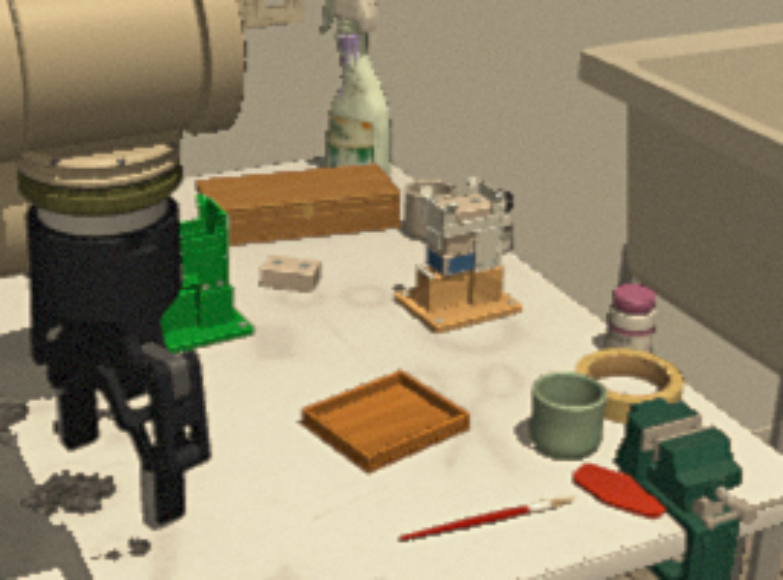

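View pics/scene0.png

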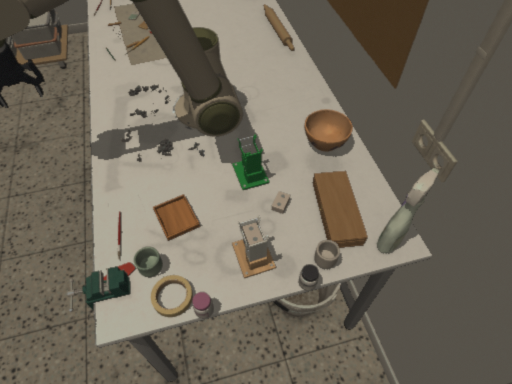

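View pics/side0.png

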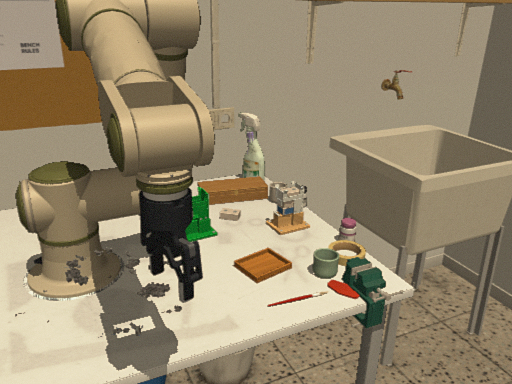

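View pics/wrist0.png

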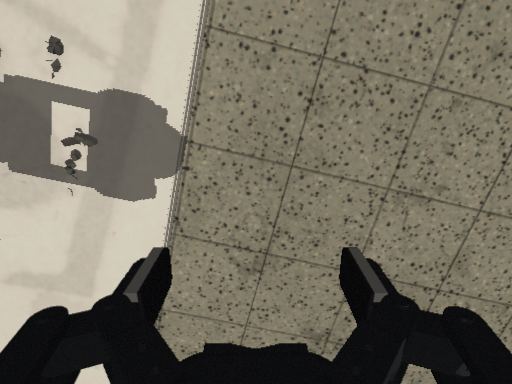

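```bash
python3 - <<'E'
from h import *
# precise geometry from depth: magazine walls, spare, tray
for n in('scene','side'):
    z=np.load('/tmp/%s0.npz'%n); W=cloud(n,z['d'],z['M'])
    def sel(b): 
        x0,x1,y0,y1,z0,z1=b
        m=(W[...,0]>x0)&(W[...,0]<x1)&(W[...,1]>y0)&(W[...,1]<y1)&(W[...,2]>z0)&(W[...,2]<z1); return W[m],z['im'][m]
    for nm,b in dict(spare=(430,540,90,190,15,35),trayrim=(370,540,-260,-90,12,26),traymid=(440,470,-185,-155,-5,20),table=(520,560,-100,-50,-20,20),foot=(560,720,-60,90,5,18)).items():
        P,_=sel(b); 
        if len(P)<5: print(n,nm,len(P)); continue
        r=cv2.minAreaRect(P[:,:2].astype(np.float32)); print(n,nm,len(P),P.mean(0).round(1),np.round(r[0],1),np.round(r[1],1),round(r[2],1), 'zmed',round(float(np.median(P[:,2])),1))
E
```

```text
scene spare 241 [490.7 135.   24.7] [488.4 135.9] [37.8 61.9] 51.0 zmed 25.2
scene trayrim 297 [ 454.4 -171.5   17.9] [ 452.3 -172.6] [125.4 100.1] 12.9 zmed 18.5
scene traymid 89 [ 455.  -170.     6.6] [ 455.1 -170. ] [29.6 29.7] 0.8 zmed 6.4
scene table 213 [540.  -75.    1.3] [540.  -74.9] [49.7 39.9] 89.6 zmed 1.4
scene foot 610 [646.9   2.3  10.9] [642.1  12.4] [143.7 153. ] 5.8 zmed 11.0
side spare 144 [485.9 128.3  21.9] [487.7 132.6] [44.4 61.8] 57.3 zmed 22.7
side trayrim 330 [ 451.1 -179.1   16. ] [ 452.5 -175.8] [122.3 104.2] 13.6 zmed 16.1
side traymid 72 [ 455.7 -169.2    5.1] [ 454.8 -169.5] [28.3 29.2] 89.6 zmed 5.0
side table 116 [ 5.398e+02 -7.550e+01 -1.000e-01] [540.  -74.5] [49.1 39.2] 89.3 zmed -0.1
side foot 308 [619.5 -10.9  10.3] [629.1   9.2] [111.   96.9] 5.1 zmed 9.8
```

```bash
python3 - <<'E'
from h import *
z=np.load('/tmp/side0.npz'); W=cloud('side',z['d'],z['M'])
for (u,v) in [(335,135),(330,180),(405,180),(500,155),(430,130),(397,85),(386,290),(400,210),(480,30)]:
    print(u,v,W[v,u].round(0))
z=np.load('/tmp/scene0.npz'); W=cloud('scene',z['d'],z['M'])
for (u,v) in [(395,250),(100,310),(425,260)]: print(u,v,W[v,u].round(0))
a=cv2.imread('pics/scene0.png');b=cv2.imread('pics/side0.png')
cv2.imwrite('pics/c.png',np.hstack([cv2.resize(a[205:285,210:300],(400,356),interpolation=2),cv2.resize(b[170:250,255:345],(400,356),interpolation=2)]))
E
```

```text
335 135 [1139.  505.  105.]
330 180 [1124.  493. -100.]
405 180 [1087.    3.   86.]
500 155 [1638.   65.   86.]
430 130 [1592.  405.  107.]
397 85 [1379.  427.  320.]
386 290 [ 688. -394.    0.]
400 210 [1112.   29.  -45.]
480 30 [1905.  504.  529.]
395 250 [718. 397.   0.]
100 310 [ 674. -398.    0.]
425 260 [744. 502. -66.]
```

View pics/c.png

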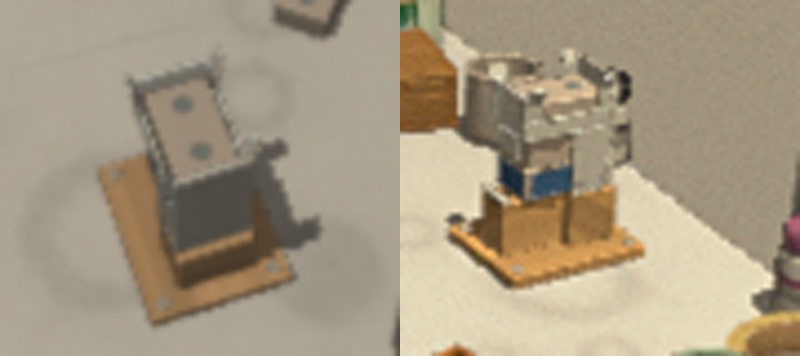

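Emit:
drive_tool --gripper '[0,0,0,0,0,0,0,0,0,0,0,0,0,0,0,0,0,0,0,0]' --pt "-0.0207 -0.0075 0.0296" --pt "-0.0207 -0.0075 0.0296" --pt "-0.0207 -0.0075 0.0296" --pt "-0.0207 -0.0075 0.0296" --pt "-0.0207 -0.0075 0.0296" --pt "-0.0207 -0.0075 0.0296" --pt "-0.0207 -0.0075 0.0296" --pt "-0.0207 -0.0075 0.0296" --pt "-0.0207 -0.0075 0.0296" --pt "-0.0207 -0.0075 0.0296" --pt "-0.0207 -0.0075 0.0296" --pt "-0.0207 -0.0075 0.0296" --pt "-0.0207 -0.0075 0.0296" --pt "-0.0207 -0.0075 0.0296" --pt "-0.0207 -0.0075 0.0296" --pt "-0.0207 -0.0075 0.0296" --pt "-0.0207 -0.0075 0.0296" --pt "-0.0207 -0.0075 0.0296" --pt "-0.0207 -0.0075 0.0296" --pt "-0.0207 -0.0075 0.0296" --turn '[0,0,0,0,0,0,0,0,0,0,0,0,0,0,0,0,0,0,0,0]'

```text
time_s: 2.92
eef_pos: [602.3, 32.1, 381.7]
ee_rot: [0.555, -0.555, 0.438, -0.438]
force: [0.7, -0.0, 0.1]
grip_width: 1.0
```

```bash
python3 - <<'E'
from h import *
s=st(); print(s['time_s'],s['joints'].round(3),s['eef_pos'].round(1)); print(toolpose()[:3,:3].round(3))
im,d,M=cap('wrist','w1')
for q in ['magazine','mouth','cover_edge','floor_centre']:
    for r in ctrl.pinpoint('wrist',q)[:2]:
        w=M[:3,:3]@np.array(r['centre'])+M[:3,3]; print(q,round(r['score'],2),w.round(0),proj('wrist',w,M).round(0)[0])
E
```

```text
2.9167 [-0.141  0.459  0.907 -0.     1.775  1.194] [602.3  32.1 381.7]
[[ 0.234  0.     0.972]
 [-0.972 -0.     0.234]
 [ 0.    -1.     0.   ]]
magazine 0.86 [632.  15.  -2.] [269. 125.]
magazine 0.59 [347.  87.   2.] [199. 256.]
mouth 0.79 [348.  80. 133.] [189. 300.]
mouth 0.75 [632.  11. 133.] [276. 137.]
cover_edge 0.94 [595.   5.  78.] [271. 156.]
cover_edge 0.86 [314.  73.  82.] [196. 297.]
floor_centre 0.8 [629.  11.  48.] [272. 130.]
floor_centre 0.58 [346.  79.  45.] [199. 269.]
```

View pics/w1.png

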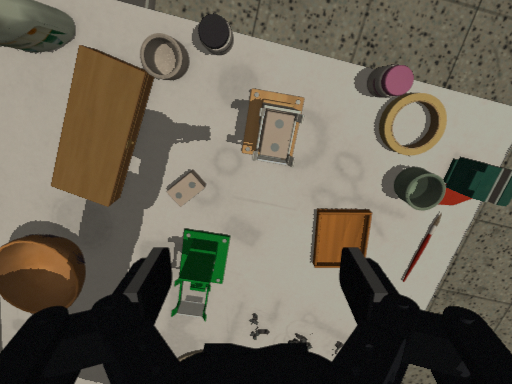

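```bash
python3 - <<'E'
from h import *
z=np.load('/tmp/w1.npz'); W=cloud('wrist',z['d'],z['M']); im=z['im'].astype(int)
def rect(nm,m):
    k,l,s,c=cv2.connectedComponentsWithStats(m.astype(np.uint8)); i=1+np.argmax(s[1:,4]); P=W[l==i]
    r=cv2.minAreaRect(P[:,:2].astype(np.float32)); print(nm,len(P),P.mean(0).round(1),np.round(r[0],1),np.round(r[1],1),round(r[2],2))
x,y,h=W[...,0],W[...,1],W[...,2]
near=(abs(x-632)<90)&(abs(y-12)<80)
sat=(im.max(-1)-im.min(-1))
rect('foot',near&(h>4)&(h<18)&(sat>40))
rect('foot2',near&(h>5)&(h<70)&(sat>45))
rect('prop',near&(h>115)&(h<130)&(im[...,0]>150)&(sat<60))
rect('shaft',near&(h>108)&(h<150))
rect('spare',(abs(x-488)<60)&(abs(y-137)<60)&(h>15))
rect('tray',(abs(x-454)<100)&(abs(y+171)<90)&(h>3)&(sat>40))
rect('trayrim',(abs(x-454)<100)&(abs(y+171)<90)&(h>13))
E
```

```text
foot 1100 [646.9  30.3   8.9] [631.9  10.4] [109.4  89.7] 4.04
foot2 963 [654.5  25.7  13.3] [631.8  10.6] [109.2  89.3] 4.05
prop 910 [632.5  10.1 120.9] [631.8   9.9] [56.6 34.5] 4.19
shaft 1971 [632.4   9.9 121.9] [632.4  10.5] [73.9 56.6] 3.95
spare 700 [489.9 133.4  22.7] [488.6 133.9] [38.2 60.2] 51.22
tray 1957 [ 459.6 -169.6    7.1] [ 453.7 -174.5] [120.  100.1] 12.89
trayrim 504 [ 464.8 -166.9   16.2] [ 454.  -174.4] [120.6 100.1] 12.8
```

Emit:
drive_tool --gripper '[0,0,0,0,0,0,0,0]' --pt "0 0 0.02" --pt "0 0 0.03" --pt "0 0 0.04" --pt "0 0 0.04" --pt "0 0 0.04" --pt "0 0 0.04" --pt "0 0 0.04" --pt "0 0 0.04" --turn '[4.7,4.75,0,0,0,0,0,0]'

```text
time_s: 3.83
eef_pos: [761.3, 46.0, 329.3]
ee_rot: [0.534, -0.499, 0.466, -0.499]
force: [-0.2, 0.4, 1.2]
grip_width: 0.999
```

```bash
cat > s.py <<'E'
from h import *
s=st(); T=toolpose(s); a=T[:3,1]
print(round(s['time_s'],2),s['joints'].round(3),s['eef_pos'].round(1),'F',s['force'].round(1),'g',round(s['grip_width'],3))
print(T[:3,:3].round(4).tolist(),'lean',np.degrees(np.arctan2(np.hypot(*a[:2]),-a[2])).round(2),'az',np.degrees(np.arctan2(a[1],a[0])).round(1),'xaz',np.degrees(np.arctan2(T[1,0],T[0,0])).round(2),'xz',T[2,0].round(4))
E
python3 s.py
```

```text
3.83 [-0.096  0.954  0.19   0.012  1.93   1.41 ] [761.3  46.  329.3] F [-0.2  0.4  1.2] g 0.999
[[0.069, 0.0682, 0.9953], [-0.9976, 0.0043, 0.0688], [0.0004, -0.9977, 0.0683]] lean 3.92 az 3.6 xaz -86.05 xz 0.0004
```

Emit:
drive_tool --gripper '[0,0]' --pt "0 0 -0.04" --pt "0 0 0" --turn '[0,0]'

```text
time_s: 4.0
eef_pos: [742.4, 44.6, 323.1]
ee_rot: [0.531, -0.503, 0.471, -0.494]
force: [0.6, -0.2, -1.1]
grip_width: 1.0
```

```bash
python3 s.py
```

```text
4.0 [-0.101  0.859  0.387  0.011  1.846  1.404] [742.4  44.6 323.1] F [ 0.6 -0.2 -1.1] g 1.0
[[0.0691, 0.0506, 0.9963], [-0.9976, 0.0059, 0.0689], [-0.0024, -0.9987, 0.0509]] lean 2.92 az 6.6 xaz -86.04 xz -0.0024
```

```bash
cat > kin.py <<'E'
import numpy as np
from scipy.optimize import least_squares
D=[([-1.55838608,.313449,1.49843630,0,1.33096603],[122.647,-510.219,230.736]),
([-0.141,0.459,0.907,0,1.775],[602.3,32.1,381.7]),
([-0.096,0.954,0.19,0.012,1.93],[761.3,46.,329.3]),
([-0.101,0.859,0.387,0.011,1.846],[742.4,44.6,323.1])]
def fk(p,j):
    a,d,L2,L3,L6,o=p; q1,q2,q3,_,q5=j[:5]
    r=a+L2*np.sin(q2)+L3*np.sin(q2+q3)+L6*np.sin(q2+q3+q5)
    z=d+L2*np.cos(q2)+L3*np.cos(q2+q3)+L6*np.cos(q2+q3+q5)
    return np.array([r*np.cos(q1)-o*np.sin(q1),r*np.sin(q1)+o*np.cos(q1),z])
if __name__=='__main__':
    for z3 in [0]:
        f=lambda p:np.concatenate([fk(p,j)-x for j,x in D])
        s=least_squares(f,[0,300,400,400,250,100]);print(s.x.round(1),s.fun.round(1))
E
python3 kin.py
```

```text
[-21.9 273.7 459.7 411.2 383.5 117.7] [ 1.5 -6.8 -1.4 -7.1  2.3  4.3 -0.3 -1.1 -2.1  0.5 -1.6 -0.9]
```

```bash
cat > sim.py <<'E'
import numpy as np
from scipy.optimize import least_squares
from kin import D,fk
s=least_squares(lambda p:np.concatenate([fk(p,j)-x for j,x in D]),[0,300,400,400,250,100]).x
a,d,L2,L3,L6,_=s
def f(q):
    q2,q3,q5=q
    return np.array([a+L2*np.sin(q2)+L3*np.sin(q2+q3)+L6*np.sin(q2+q3+q5),d+L2*np.cos(q2)+L3*np.cos(q2+q3)+L6*np.cos(q2+q3+q5),q2+q3+q5])
lo=np.array([-.97,.19,.02]);hi=np.array([2.17,2.56,3.11])
mx=np.array([2.39,3.01,3.14])*.7/12
def step(q,dr,dz,w,lim=True):
    # dr,dz in tool axes: along tool z (fwd) and tool y
    c=f(q); L=np.pi-c[2]  # lean
    fw=np.array([np.cos(L),np.sin(L)]); ax=np.array([np.sin(L),-np.cos(L)])
    t=c[:2]+dr*fw+dz*ax
    l=np.maximum(lo,q-mx) if lim else lo; h=np.minimum(hi,q+mx) if lim else hi
    q0=np.clip(q,l+1e-6,h-1e-6)
    r=least_squares(lambda x:np.r_[f(x)[:2]-t,w*(f(x)[2]-c[2])],q0,bounds=(l,h))
    return r.x
if __name__=='__main__':
    for lim in(0,1):
     for w in(100,300,600,1000,2000,4000):
        q=np.array([.459,.907,1.775])
        for k in [20,30]+[40]*6: q=step(q,k,0,w,lim)
        print(lim,w,q.round(3),f(q)[:2].round(0),np.degrees(np.pi-f(q)[2]).round(1))
E
python3 sim.py
```

```text
0 100 [0.889 0.19  1.624] [860. 411.] 25.2
0 300 [0.918 0.19  1.761] [814. 367.] 15.6
0 600 [0.953 0.19  1.884] [771. 330.] 6.6
0 1000 [0.97  0.19  1.934] [752. 315.] 2.8
0 2000 [0.979 0.19  1.96 ] [743. 308.] 0.8
0 4000 [0.981 0.19  1.967] [740. 306.] 0.2
1 100 [0.886 0.19  1.623] [860. 413.] 25.3
1 300 [0.917 0.19  1.762] [814. 368.] 15.6
1 600 [0.953 0.19  1.884] [771. 330.] 6.6
1 1000 [0.97  0.19  1.934] [753. 315.] 2.8
1 2000 [0.979 0.19  1.959] [743. 307.] 0.8
1 4000 [0.982 0.19  1.966] [741. 305.] 0.2
```

```bash
cat > opt.py <<'E'
from sim import *
q0=np.array([.859,.387,1.846]); w=820
for ph in range(-60,91,10):
    q=q0.copy(); o=[]
    for n in range(60):
        L=np.pi-f(q)[2]
        # push direction fixed in WORLD angle ph above horizontal
        e=np.radians(ph)-L
        q=step(q,41*np.cos(e),-41*np.sin(e),w)
        if n%12==11:o.append((int(np.degrees(np.pi-f(q)[2])*10)/10,*f(q)[:2].round(0).astype(int)))
    print(ph,o,q.round(2))
E
python3 opt.py
```

```text
-60 [(5.9, np.int64(885), np.int64(-115)), (14.2, np.int64(858), np.int64(-466)), (21.8, np.int64(773), np.int64(-649)), (25.0, np.int64(739), np.int64(-681)), (26.4, np.int64(734), np.int64(-685))] [2.17 0.45 0.06]
-50 [(7.9, np.int64(897), np.int64(-83)), (17.2, np.int64(904), np.int64(-396)), (25.7, np.int64(855), np.int64(-569)), (30.5, np.int64(825), np.int64(-623)), (32.8, np.int64(826), np.int64(-626))] [2.17 0.28 0.11]
-40 [(9.6, np.int64(907), np.int64(-43)), (19.8, np.int64(945), np.int64(-315)), (29.1, np.int64(931), np.int64(-467)), (35.5, np.int64(912), np.int64(-535)), (39.6, np.int64(902), np.int64(-560))] [2.15 0.19 0.11]
-30 [(11.1, np.int64(912), np.int64(5)), (22.1, np.int64(978), np.int64(-224)), (32.1, np.int64(995), np.int64(-353)), (39.5, np.int64(998), np.int64(-410)), (44.7, np.int64(1001), np.int64(-427))] [2.   0.19 0.17]
-20 [(12.4, np.int64(912), np.int64(60)), (24.1, np.int64(1000), np.int64(-125)), (34.8, np.int64(1043), np.int64(-229)), (43.3, np.int64(1066), np.int64(-273)), (49.4, np.int64(1081), np.int64(-282))] [1.84 0.19 0.25]
-10 [(13.4, np.int64
[... 1618 characters left out ...]
64(779)), (63.8, np.int64(755), np.int64(855))] [0.43 0.19 1.4 ]
70 [(12.6, np.int64(636), np.int64(549)), (23.4, np.int64(567), np.int64(671)), (35.0, np.int64(547), np.int64(753)), (47.2, np.int64(560), np.int64(826)), (60.0, np.int64(592), np.int64(902))] [0.24 0.19 1.66]
80 [(11.4, np.int64(586), np.int64(582)), (21.1, np.int64(468), np.int64(709)), (31.3, np.int64(411), np.int64(781)), (42.2, np.int64(400), np.int64(841)), (54.0, np.int64(416), np.int64(906))] [0.06 0.19 1.95]
90 [(10.0, np.int64(538), np.int64(609)), (18.4, np.int64(368), np.int64(734)), (26.9, np.int64(274), np.int64(790)), (35.7, np.int64(237), np.int64(829)), (45.3, np.int64(234), np.int64(871))] [-0.11  0.19  2.27]
```

Emit:
drive_tool --gripper '[0,0,0,0,0,0,0,0,0,0,0,0,0,0,0,0]' --pt "-0.031 0 0" --pt "-0.031 0 0" --pt "-0.031 0 0" --pt "-0.031 0 0" --pt "0 -0.021 0.035" --pt "0 -0.021 0.035" --pt "0 -0.021 0.035" --pt "0 -0.021 0.035" --pt "0 -0.021 0.035" --pt "0 -0.021 0.035" --pt "0 -0.021 0.035" --pt "0 -0.021 0.035" --pt "0 -0.021 0.035" --pt "0 -0.021 0.035" --pt "0 -0.021 0.035" --pt "0 -0.021 0.035" --turn '[0,0,0,0,0,0,0,0,0,0,0,0,0,0,0,0]'

```text
time_s: 5.33
eef_pos: [757.9, 124.4, 441.9]
ee_rot: [0.602, -0.419, 0.404, -0.546]
force: [-0.1, -0.3, 0.7]
grip_width: 0.998
```

```bash
python3 s.py
```

```text
5.33 [-0.008  0.815  0.186  0.056  1.814  1.514] [757.9 124.4 441.9] F [-0.1 -0.3  0.7] g 0.998
[[0.0764, 0.3196, 0.9445], [-0.9967, 0.0519, 0.063], [-0.0289, -0.9461, 0.3225]] lean 18.89 az 9.2 xaz -85.62 xz -0.0289
```

Emit:
drive_tool --gripper '[0,0,0,0,0,0,0,0,0,0]' --pt "-0.04 0 -0.005" --pt "-0.04 0 -0.005" --pt "-0.04 0 -0.005" --pt "-0.04 0 -0.005" --pt "0 -0.0127 0.039" --pt "0 -0.0127 0.039" --pt "0 -0.0127 0.039" --pt "0 -0.0127 0.039" --pt "0 -0.0127 0.039" --pt "0 -0.0127 0.039" --turn '[0,0,0,0,0,0,0,0,0,0]'

```text
time_s: 6.17
eef_pos: [752.6, 229.8, 473.2]
ee_rot: [0.638, -0.37, 0.374, -0.562]
force: [0.8, 0.3, -0.7]
grip_width: 0.999
```

```bash
python3 s.py
```

```text
6.17 [0.138 0.789 0.187 0.032 1.7   1.647] [752.6 229.8 473.2] F [ 0.8  0.3 -0.7] g 0.999
[[0.0873, 0.4403, 0.8936], [-0.9943, 0.0931, 0.0513], [-0.0606, -0.893, 0.446]] lean 26.75 az 11.9 xaz -84.98 xz -0.0606
```

Emit:
drive_tool --gripper '[0,0,0,0,0,0,0,0,0,0,0,0,0,0,0,0,0,0]' --pt "0.0405 0 -0.005" --pt "0.0405 0 -0.005" --pt "0.0405 0 -0.005" --pt "0.0405 0 -0.004" --pt "0.0405 0 -0.003" --pt "0.0405 0 -0.002" --pt "0.0405 0 0" --pt "0.0405 0 0" --pt "0.0405 0 0" --pt "0.0405 0 0" --pt "0.01 -0.01 0.037" --pt "0.01 -0.01 0.037" --pt "0.01 -0.01 0.037" --pt "0.01 -0.01 0.037" --pt "0.01 -0.01 0.037" --pt "0.01 -0.01 0.037" --pt "0.01 -0.01 0.037" --pt "0.01 -0.01 0.037" --turn '[0,0,0,0,0,0,0,0,0,0,0,0,0,0,0,0,0,0]'

```text
time_s: 7.67
eef_pos: [786.6, -182.1, 502.8]
ee_rot: [0.653, -0.326, 0.316, -0.606]
force: [0.4, 0.8, 0.0]
grip_width: 1.001
```

```bash
python3 s.py
```

```text
7.67 [-0.473  0.777  0.186  0.32   1.625  1.147] [ 786.6 -182.1  502.8] F [0.4 0.8 0. ] g 1.001
[[0.0654, 0.5857, 0.8079], [-0.9977, 0.0532, 0.0422], [-0.0183, -0.8088, 0.5878]] lean 36.02 az 5.2 xaz -86.25 xz -0.0183
```

Emit:
drive_tool --gripper '[0,0,0,0]' --pt "0.012 -0.005 0.038" --pt "0.012 -0.005 0.038" --pt "0.012 -0.005 0.038" --pt "0 0 0" --turn '[0,0,0,0]'

```text
time_s: 8.0
eef_pos: [793.4, -190.9, 519.0]
ee_rot: [0.657, -0.307, 0.294, -0.622]
force: [0.3, -0.1, -0.1]
grip_width: 0.999
```

```bash
python3 s.py
```

```text
8.0 [-0.484  0.767  0.187  0.336  1.57   1.143] [ 793.4 -190.9  519. ] F [ 0.3 -0.1 -0.1] g 0.999
[[0.053, 0.6373, 0.7688], [-0.9986, 0.0371, 0.0381], [-0.0043, -0.7697, 0.6384]] lean 39.67 az 3.3 xaz -86.96 xz -0.0043
```

```bash
cat > ik.py <<'E'
import numpy as np
from scipy.optimize import least_squares
from scipy.spatial.transform import Rotation as R
D=[([-1.55838608,.313449,1.49843630,0,1.33096603,-.22338],[122.647,-510.219,230.736],[[.2336,0,.9723],[-.9723,0,.2336],[0,-1,0]]),
([-0.141,0.459,0.907,0,1.775,1.194],[602.3,32.1,381.7],[[.234,0,.972],[-.972,0,.234],[0,-1,0]]),
([-0.101,0.859,0.387,0.011,1.846,1.404],[742.4,44.6,323.1],[[0.0691, 0.0506, 0.9963], [-0.9976, 0.0059, 0.0689], [-0.0024, -0.9987, 0.0509]]),
([-0.008,0.815,0.186,0.056,1.814,1.514],[757.9,124.4,441.9],[[0.0764, 0.3196, 0.9445], [-0.9967, 0.0519, 0.063], [-0.0289, -0.9461, 0.3225]]),
([0.138,0.789,0.187,0.032,1.7,1.647],[752.6,229.8,473.2],[[0.0873, 0.4403, 0.8936], [-0.9943, 0.0931, 0.0513], [-0.0606, -0.893, 0.446]]),
([-0.473,0.777,0.186,0.32,1.625,1.147],[786.6,-182.1,502.8],[[0.0654, 0.5857, 0.8079], [-0.9977, 0.0532, 0.0422], [-0.0183, -0.8088, 0.5878]]),
([-0.484,0.767,0.187,0.336,1.57,1.143],[793.4,-190.9,519.],[[0.053, 0.6373, 0.7688], [-0.9986, 0.0371, 0.0381], [-0.0043, -0.7697, 0.6384]])]
Ry=lambda t:R.from_euler('y',t).as_matrix(); Rz=lambda t:R.from_euler('z',t).as_matrix()
LO=np.array([-2.94,-.97,.19,-1.23,.02,-2.88]);HI=np.array([2.94,2.17,2.56,4.37,3.11,2.88])
def fk(P,q,s4=1):
    a,d,L2,L3,L6,o1,o2,c6,b3=P
    A=Rz(q[0]); p=A@[a,o1,0]+[0,0,d]
    A=A@Ry(q[1]); p=p+A@[0,0,L2]
    A=A@Ry(q[2]); p=p+A@[b3,0,L3]
    A=A@Rz(s4*q[3])@Ry(q[4]); p=p+A@[0,o2,L6]
    # flange z=approach=tool y. 
    A=A@Rz(-q[5]*0+ (q[5]*SG+c6))
    T=np.stack([A[:,0],A[:,2],-A[:,1]],1) # tool x, y(approach), z
    return p,T
SG=1
def fit():
    global SG
    best=None
    for s4 in(1,-1):
        for SG in(1,-1):
            def f(P): 
                o=[]
                for q,x,M in D:
                    p,T=fk(P,q,s4); o+=[(p-x),300*(T-np.array(M)).ravel()]
                return np.concatenate(o)
            for c in(0,1.57,3.14,-1.57):
                r=least_squares(f,[0,270,450,411,380,118,0,c,0])
                if best is None or r.cost<best[0]: best=(r.cost,r.x,s4,SG,r.fun)
    SG=best[3]; return best
B=fit(); P,S4,SG=B[1],B[2],B[3]
def ik(pt,M,q0):
    f=lambda q:np.concatenate([fk(P,q,S4)[0]-pt,400*(fk(P,q,S4)[1]-M).ravel()])
    r=least_squares(f,np.clip(q0,LO+1e-4,HI-1e-4),bounds=(LO,HI)); return r.x,np.sqrt(2*r.cost)
if __name__=='__main__':
    print(B[0],P.round(2),S4,SG,np.abs(B[4]).max())
    r=B[4].reshape(-1,12); print(r[:,:3].round(1))
    ps=np.radians(4.05)
    q=np.array(D[-1][0])
    for L in(40,45,50,55,60):
        l=np.radians(L); mx=np.array([np.cos(ps),np.sin(ps),0]); my=np.array([-np.sin(ps),np.cos(ps),0]); z=np.array([0,0,1.])
        ap=np.sin(l)*mx-np.cos(l)*z; M=np.stack([-my,ap,np.cross(-my,ap)],1)
        fc=np.array([632,10.4,50])
        q=np.array(D[-1][0])
        for xo in range(-200,-19,20):
            g=fc+mx*xo+z*10; q,e=ik(g+19*ap,M,q)
            if xo in(-200,-120,-80,-40,-20): print(L,xo,q.round(2),round(e,2))
E
python3 ik.py
```

```text
0.7283493425510599 [  1.34 203.12 437.42 396.8  254.87 115.52   0.81   3.14  40.08] 1 1 0.51430210147862
[[ 0.   0.1 -0. ]
 [ 0.1 -0.1  0.2]
 [-0.1 -0.2 -0.1]
 [ 0.  -0.3  0.5]
 [ 0.1  0.3 -0.4]
 [-0.   0.1 -0.1]
 [-0.1  0.2 -0.1]]
40 -200 [-0.47  0.31  2.42  2.11  0.4  -1.  ] 0.0
40 -120 [-0.35  0.41  2.2   2.01  0.29 -0.79] 0.0
40 -80 [-0.31  0.47  2.09  1.89  0.25 -0.62] 0.0
40 -40 [-0.27  0.52  1.98  1.7   0.22 -0.39] 0.0
40 -20 [-0.26  0.55  1.92  1.57  0.21 -0.26] 0.0
45 -200 [-0.5   0.34  2.47  2.28  0.53 -1.22] 0.0
45 -120 [-0.37  0.43  2.25  2.28  0.41 -1.08] 0.0
45 -80 [-0.32  0.48  2.14  2.24  0.35 -0.99] 0.0
45 -40 [-0.28  0.53  2.02  2.16  0.3  -0.87] 0.0
45 -20 [-0.27  0.56  1.97  2.1   0.28 -0.79] 0.0
50 -200 [-0.54  0.4   2.51  2.38  0.69 -1.36] 0.0
50 -120 [-0.39  0.47  2.29  2.43  0.54 -1.24] 0.0
50 -80 [-0.34  0.51  2.18  2.43  0.48 -1.18] 0.0
50 -40 [-0.3   0.55  2.06  2.4   0.42 -1.11] 0.0
50 -20 [-0.28  0.58  2.01  2.38  0.39 -1.07] 0.0
55 -200 [-0.57  0.47  2.54  2.44  0.86 -1.47] 0.0
55 -120 [-0.4   0.51  2.32  2.52  0.69 -1.35] 0.0
55 -80 [-0.35  0.54  2.21  2.53  0.62 -1.3 ] 0.0
55 -40 [-0.31  0.58  2.1   2.53  0.55 -1.25] 0.0
55 -20 [-0.29  0.6   2.04  2.52  0.52 -1.23] 0.0
60 -200 [-0.59  0.55  2.56  2.46  1.02 -1.55] 3.65
60 -120 [-0.42  0.56  2.35  2.56  0.85 -1.43] 0.0
60 -80 [-0.36  0.59  2.24  2.59  0.77 -1.38] 0.0
60 -40 [-0.32  0.62  2.13  2.6   0.69 -1.34] 0.0
60 -20 [-0.3   0.64  2.07  2.6   0.66 -1.32] 0.0
```

Emit:
drive_tool --gripper '[0,0,0,0,0,0,0,0,0,0,0,0,0,0,0,0,0]' --pt "-0.0405 0 -0.003" --pt "-0.0405 0 -0.003" --pt "-0.0405 0 0" --pt "-0.0405 0 0" --pt "-0.0405 0 0" --pt "-0.0405 0 0" --pt "-0.0405 0 0" --pt "0 0.001 0.041" --pt "0 0.001 0.041" --pt "0 0.001 0.041" --pt "0 0.001 0.041" --pt "0 0.002 0.041" --pt "0 0.002 0.041" --pt "0 0.003 0.041" --pt "0 0.003 0.041" --pt "0 0 0" --turn '[0,0,0,0,0,0,0,0,0,0,0,0,0,0,0,0,0]'

```text
invalid input at $.offset: expected 17 entries
```

```bash
python3 s.py
```

```text
8.0 [-0.484  0.767  0.187  0.336  1.57   1.143] [ 793.4 -190.9  519. ] F [ 0.3 -0.1 -0.1] g 0.999
[[0.053, 0.6373, 0.7688], [-0.9986, 0.0371, 0.0381], [-0.0043, -0.7697, 0.6384]] lean 39.67 az 3.3 xaz -86.96 xz -0.0043
```

Emit:
drive_tool --gripper '[0,0,0,0,0,0,0,0,0,0,0,0,0,0,0,0]' --pt "-0.0405 0 -0.003" --pt "-0.0405 0 -0.003" --pt "-0.0405 0 0" --pt "-0.0405 0 0" --pt "-0.0405 0 0" --pt "-0.0405 0 0" --pt "-0.0405 0 0" --pt "0 0.001 0.041" --pt "0 0.001 0.041" --pt "0 0.001 0.041" --pt "0 0.001 0.041" --pt "0 0.002 0.041" --pt "0 0.002 0.041" --pt "0 0.003 0.041" --pt "0 0.003 0.041" --pt "0 0 0" --turn '[0,0,0,0,0,0,0,0,0,0,0,0,0,0,0,0]'

```text
time_s: 9.33
eef_pos: [830.2, 82.6, 568.7]
ee_rot: [0.682, -0.255, 0.247, -0.64]
force: [-0.4, -0.4, 0.7]
grip_width: 1.001
```

```bash
python3 s.py
```

```text
9.33 [-0.074  0.732  0.187  0.108  1.384  1.47 ] [830.2  82.6 568.7] F [-0.4 -0.4  0.7] g 1.001
[[0.059, 0.7464, 0.6629], [-0.9982, 0.0515, 0.031], [-0.011, -0.6635, 0.7481]] lean 48.43 az 3.9 xaz -86.62 xz -0.011
```

```bash
cat > plan.py <<'E'
import sys
from h import *
import ik
PS=np.radians(4.05); MX=np.array([np.cos(PS),np.sin(PS),0]);MY=np.array([-np.sin(PS),np.cos(PS),0]);Z=np.array([0,0,1.])
FC=np.array([632,10.4,50.])
MXY=np.array([0,0,1])
def turn_for(R0,xdir):
    # angle about tool y bringing tool x closest to xdir
    v=R0.T@xdir; return np.degrees(np.arctan2(-v[2],v[0]))
def path(p0,R0,wps,step=40,turn=0,q0=None):
    """print rows: list of (target,step)"""
    q=np.array(ctrl.sense()['joints']) if q0 is None else q0
    p=p0.copy()
    for t in wps:
        n=int(np.ceil(np.linalg.norm(t-p)/step)); dlt=(t-p)/n
        mxr=0;em=0
        for i in range(n):
            p=p+dlt; qn,e=ik.ik(p,R0,q); rate=(np.abs(qn-q)*12/np.array([2.39,2.39,3.01,3.14,3.14,3.14])); mxr=max(mxr,rate.max()); em=max(em,e); q=qn
        print('n',n,'row',(R0.T@dlt/1000).round(4).tolist(),'maxrate',mxr.round(2),'err',round(em,2),'q',q.round(2),'to',p.round(1))
    return q
def magp(w): d=np.asarray(w)-FC; return np.array([d@MX,d@MY,d[2]])
E
python3 - <<'E'
from plan import *
T=toolpose(); R0=T[:3,:3]; p=T[:3,3]; ap=R0[:,1]
print('turn',turn_for(R0,-MY))
tcp=lambda x,z,y=0:FC+MX*x+MY*y+Z*z+19*ap
path(p,R0,[tcp(-60,220),tcp(-115,60),tcp(-115,10),tcp(-23,10)],step=38)
E
```

```text
turn -0.9135100581014017
n 11 row [0.0059, 0.0019, -0.0361] maxrate 1.47 err 0.0 q [-0.31  0.09  1.94  0.77  0.41  0.59] to [586.3   7.1 257.4]
n 5 row [0.0005, 0.013, -0.0312] maxrate 1.33 err 0.0 q [-0.37  0.31  2.25  2.13  0.39 -0.88] to [531.5   3.3  97.4]
n 2 row [0.0003, 0.0166, -0.0187] maxrate 0.64 err 0.0 q [-0.37  0.46  2.26  2.4   0.49 -1.18] to [531.5   3.3  47.4]
n 3 row [-0.0004, 0.0229, 0.0203] maxrate 0.35 err 0.0 q [-0.28  0.57  2.    2.32  0.35 -1.  ] to [623.2   9.8  47.4]
```

```bash
python3 - <<'E'
from plan import *
T=toolpose(); R0=T[:3,:3]; p=T[:3,3]; ap=R0[:,1]
tcp=lambda x,z,y=0:FC+MX*x+MY*y+Z*z+19*ap
e=tcp(-80,200)
for f in(.5,.6,.7,.8,.9): 
    print(f);path(p,R0,[p+(e-p)*f,e],step=38)
q=path(p,R0,[p+(e-p)*.7],step=38)
path(p+(e-p)*.7,R0,[e,tcp(-110,90),tcp(-110,40)],step=17,q0=q)
E
```

```text
0.5
n 6 row [0.0054, 0.0016, -0.0354] maxrate 1.45 err 0.0 q [-0.17  0.23  1.38  0.27  0.72  1.22] to [698.3  44.2 403.1]
n 6 row [0.0054, 0.0016, -0.0354] maxrate 0.81 err 0.0 q [-0.33  0.08  2.02  0.91  0.38  0.44] to [566.4   5.7 237.4]
0.6
n 7 row [0.0056, 0.0016, -0.0364] maxrate 1.48 err 0.0 q [-0.2   0.18  1.53  0.34  0.63  1.13] to [671.9  36.5 369.9]
n 5 row [0.0052, 0.0015, -0.034] maxrate 0.78 err 0.0 q [-0.33  0.08  2.02  0.91  0.38  0.44] to [566.4   5.7 237.4]
0.7
n 8 row [0.0057, 0.0017, -0.0372] maxrate 1.5 err 0.0 q [-0.22  0.14  1.66  0.42  0.55  1.02] to [645.5  28.8 336.8]
n 4 row [0.0049, 0.0014, -0.0319] maxrate 0.74 err 0.0 q [-0.33  0.08  2.02  0.91  0.38  0.44] to [566.4   5.7 237.4]
0.8
n 10 row [0.0052, 0.0015, -0.034] maxrate 1.41 err 0.0 q [-0.26  0.11  1.79  0.54  0.48  0.88] to [619.1  21.1 303.7]
n 3 row [0.0043, 0.0013, -0.0283] maxrate 0.66 err 0.0 q [-0.33  0.08  2.02  0.91  0.38  0.44] to [566.4   5.7 237.4]
0.9
n 11 row [0.0053, 0.0016, -0.0348] maxrate 1.43 err 0.0 q [-0.29  0.09  1.91  0.69  0.43  0.69] to [592.8  13.4 270.5]
n 2 row [0.0032, 0.001, -0.0213] maxrate 0.51 err 0.0 q [-0.33  0.08  2.02  0.91  0.38  0.44] to [566.4   5.7 237.4]
n 8 row [0.0057, 0.0017, -0.0372] maxrate 1.5 err 0.0 q [-0.22  0.14  1.66  0.42  0.55  1.02] to [645.5  28.8 336.8]
n 8 row [0.0024, 0.0007, -0.0159] maxrate 0.39 err 0.0 q [-0.33  0.08  2.02  0.91  0.38  0.44] to [566.4   5.7 237.4]
n 7 row [0.0002, 0.0072, -0.0146] maxrate 0.65 err 0.0 q [-0.37  0.24  2.21  1.89  0.34 -0.62] to [536.5   3.6 127.4]
n 3 row [0.0002, 0.0111, -0.0125] maxrate 0.57 err 0.0 q [-0.37  0.38  2.24  2.25  0.42 -1.01] to [536.5   3.6  77.4]
```

Emit:
drive_tool --gripper '[0,0,0,0,0,0,0,0,0,0,0,0,0,0,0,0,0,0]' --pt "0.0023 0.0007 -0.0148" --pt "0.0023 0.0007 -0.0148" --pt "0.0023 0.0007 -0.0148" --pt "0.0023 0.0007 -0.0148" --pt "0.0053 0.0016 -0.034" --pt "0.0053 0.0016 -0.034" --pt "0.0053 0.0016 -0.034" --pt "0.0053 0.0016 -0.034" --pt "0.0053 0.0016 -0.034" --pt "0.0053 0.0016 -0.034" --pt "0.0053 0.0016 -0.034" --pt "0.0053 0.0016 -0.034" --pt "0.0053 0.0016 -0.034" --pt "0.0046 0.0014 -0.029" --pt "0.0046 0.0014 -0.029" --pt "0.003 0.0009 -0.02" --pt "0 0 0" --pt "0 0 0" --turn '[-0.4,-0.5,0,0,0,0,0,0,0,0,0,0,0,0,0,0,0,0]'

```text
time_s: 10.83
eef_pos: [558.3, -4.8, 225.5]
ee_rot: [0.683, -0.261, 0.243, -0.637]
force: [0.8, -0.5, 0.3]
grip_width: 1.0
```

```bash
python3 s.py;python3 - <<'E'
from plan import *
T=toolpose(); R0=T[:3,:3]; p=T[:3,3]; ap=R0[:,1]
tcp=lambda x,z,y=0:FC+MX*x+MY*y+Z*z+19*ap
path(p,R0,[tcp(-100,90),tcp(-100,10)],step=20)
im,d,M=cap('wrist','w2'); 
for q in ['sill','cover_edge','floor_centre','mouth','stained_prop']:
    for r in ctrl.pinpoint('wrist',q)[:2]:
        w=M[:3,:3]@np.array(r['centre'])+M[:3,3]; print(q,round(r['score'],2),magp(w).round(0),proj('wrist',w,M).round(0)[0])
E
```

```text
10.83 [-0.369  0.076  2.052  0.988  0.389  0.316] [558.3  -4.8 225.5] F [ 0.8 -0.5  0.3] g 1.0
[[0.0688, 0.7439, 0.6648], [-0.9976, 0.0514, 0.0458], [-0.0001, -0.6663, 0.7457]] lean 48.22 az 3.9 xaz -86.05 xz -0.0001
n 5 row [-0.002, 0.0114, -0.0161] maxrate 0.79 err 0.0 q [-0.35  0.26  2.19  1.86  0.32 -0.6 ] to [546.4   4.3 127.3]
n 4 row [0.0, 0.0133, -0.0149] maxrate 0.69 err 0.0 q [-0.35  0.48  2.22  2.39  0.46 -1.16] to [546.4   4.3  47.3]
sill 0.64 [-42.  -1.   0.] [248. 270.]
cover_edge 0.97 [-37.  -3.  23.] [250. 259.]
cover_edge 0.57 [  41. -233.  -48.] [415. 219.]
mouth 0.38 [-0. -3. 62.] [248. 212.]
mouth 0.29 [ -2.   2. -52.] [247. 249.]
```

View pics/w2.png

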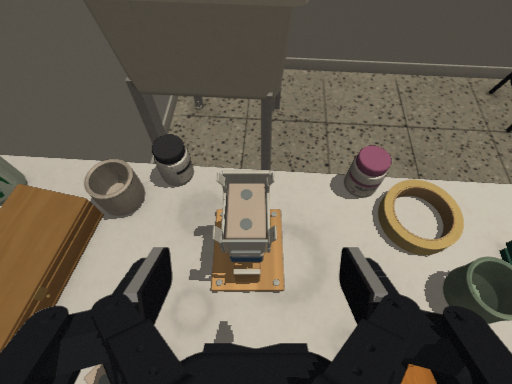

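```bash
python3 - <<'E'
from plan import *
z=np.load('/tmp/w2.npz'); W=cloud('wrist',z['d'],z['M']); im=z['im'].astype(int)
Q=(W-FC); mx,my,h=Q@MX,Q@MY,Q[...,2]; sat=im.max(-1)-im.min(-1)
def rect(nm,m):
    k,l,s,c=cv2.connectedComponentsWithStats(m.astype(np.uint8)); i=1+np.argmax(s[1:,4]); m=l==i
    P=np.c_[mx[m],my[m]].astype(np.float32); r=cv2.minAreaRect(P); print(nm,m.sum(),np.round(r[0],1),np.round(r[1],1),round(r[2],1),'h',np.median(h[m]).round(1),'y',np.percentile(my[m],[1,99]).round(1),'x',np.percentile(mx[m],[1,99]).round(1))
near=(abs(mx)<70)&(abs(my)<60)
rect('foot',near&(h>-46)&(h<-32)&(sat>40))
rect('prop',near&(h>66)&(h<80)&(im[...,0]>130)&(abs(my)<21)&(abs(mx)<34))
b=near&(im[...,2]>im[...,0]+10); rect('blue',b)
E
```

```text
foot 2263 [-1.1  0.1] [ 89.8 109.2] 89.9 h -41.1 y [-44.4  43.9] x [-55.3  50.3]
prop 1846 [-0.8 -0.6] [37.  57.8] 89.5 h 70.9 y [-18.8  17.4] x [-29.4  27.4]
blue 125 [-32.4   0.6] [32.9  1.1] 89.6 h 9.9 y [-15.7  16.7] x [-32.9 -31.9]
```

Emit:
drive_tool --gripper '[0,0,0,0,0,0,0,0,0,0,0,0,0,0]' --pt "-0.0014 0.0081 -0.0115" --pt "-0.0014 0.0081 -0.0115" --pt "-0.0014 0.0081 -0.0115" --pt "-0.0014 0.0081 -0.0115" --pt "-0.0014 0.0081 -0.0115" --pt "-0.0014 0.0081 -0.0115" --pt "-0.0014 0.0081 -0.0115" --pt "0 0.0106 -0.0119" --pt "0 0.0106 -0.0119" --pt "0 0.0106 -0.0119" --pt "0 0.0106 -0.0119" --pt "0 0.0106 -0.0119" --pt "0 0 0" --pt "0 0 0" --turn '[0,0,0,0,0,0,0,0,0,0,0,0,0,0]'

```text
time_s: 12.3
eef_pos: [546.2, 4.7, 47.2]
ee_rot: [0.683, -0.261, 0.244, -0.637]
force: [0.0, -0.4, 0.9]
grip_width: 1.002
```

```bash
python3 s.py;python3 - <<'E'
from plan import *
T=toolpose(); R0=T[:3,:3]; p=T[:3,3]; ap=R0[:,1]
print('grasp in mag',magp(p-19*ap).round(1), 'turn',turn_for(R0,-MY).round(2))
tcp=lambda x,z,y=0:FC+MX*x+MY*y+Z*z+19*ap
path(p,R0,[tcp(-60,9.5),tcp(-24,9.5)],step=12)
im,d,M=cap('side','s3'); cv2.imwrite('pics/s3c.png',cv2.resize(im[140:270,190:340,::-1],None,fx=5,fy=4.5))
E
```

```text
12.3 [-0.357  0.471  2.22   2.373  0.461 -1.151] [546.2   4.7  47.2] F [ 0.  -0.4  0.9] g 1.002
[[0.0703, 0.743, 0.6656], [-0.9975, 0.0529, 0.0464], [-0.0007, -0.6672, 0.7449]] lean 48.15 az 4.1 xaz -85.97 xz -0.0007
grasp in mag [-100.2    0.4    9.9] turn -0.04
n 4 row [0.0001, 0.0075, 0.0066] maxrate 0.12 err 0.0 q [-0.31  0.52  2.11  2.35  0.4  -1.08] to [586.3   7.2  46.8]
n 3 row [-0.0, 0.0089, 0.008] maxrate 0.14 err 0.0 q [-0.28  0.57  2.    2.3   0.35 -1.  ] to [622.2   9.7  46.8]
```

View pics/s3c.png

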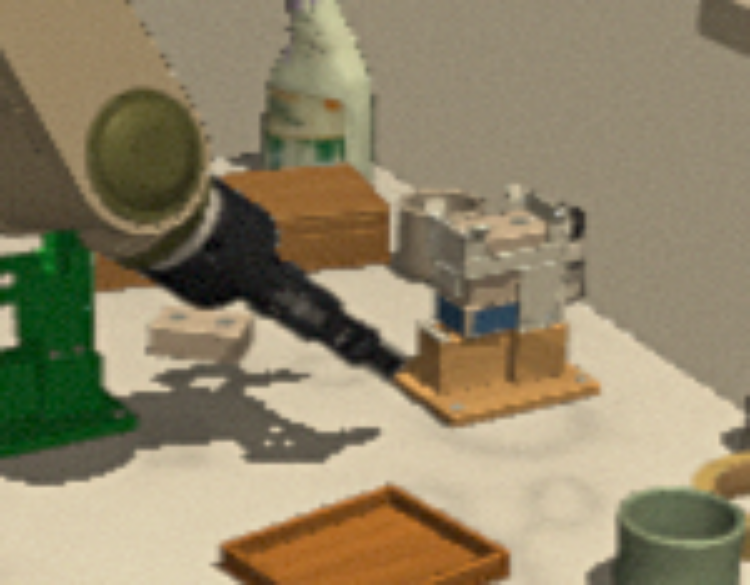

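Emit:
drive_tool --gripper '[0,0,0,0,0,0,0,0]' --pt "0 0.0075 0.0066" --pt "0 0.0075 0.0066" --pt "0 0.0075 0.0066" --pt "0 0.0075 0.0066" --pt "0 0.0089 0.0079" --pt "0 0.0089 0.0079" --pt "0 0.0086 0.0077" --pt "0 0 0" --turn '[0,0,0,0,0,0,0,0]'

```text
time_s: 13.02
eef_pos: [623.3, 9.7, 49.2]
ee_rot: [0.684, -0.26, 0.241, -0.638]
force: [0.4, -0.0, -0.6]
grip_width: 1.001
```

```bash
python3 s.py;python3 - <<'E'
from plan import *
T=toolpose(); R0=T[:3,:3]; p=T[:3,3]; ap=R0[:,1]
print('grasp in mag',magp(p-19*ap).round(1), 'turn',turn_for(R0,-MY).round(2))
im,d,M=cap('side','s4'); a=cv2.resize(im[170:250,240:330,::-1],(400,356))
im,d,M=cap('wrist','w4'); b=cv2.resize(im[:,:,::-1],None,fx=.75,fy=.927)
cv2.imwrite('pics/s4c.png',np.hstack([a,b]))
E
```

```text
13.02 [-0.28   0.56   2.006  2.298  0.35  -0.998] [623.3   9.7  49.2] F [ 0.4 -0.  -0.6] g 1.001
[[0.0705, 0.7464, 0.6618], [-0.9975, 0.0519, 0.0478], [0.0013, -0.6635, 0.7482]] lean 48.43 az 4.0 xaz -85.95 xz 0.0013
grasp in mag [-22.9  -0.   11.8] turn 0.05
```

View pics/s4c.png

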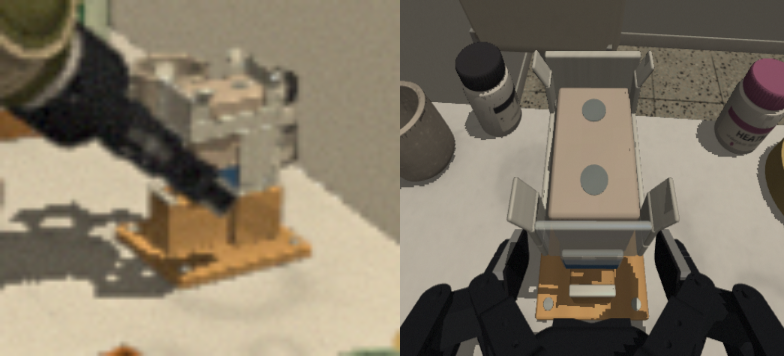

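Emit:
drive_tool --gripper '[0,1,1,1,1,1,1,1]' --pt "0 0.0013 -0.0015" --pt "0 0 0" --pt "0 0 0" --pt "0 0 0" --pt "0 0 0" --pt "0 0 0" --pt "0 0 0" --pt "0 0 0" --turn '[0,0,0,0,0,0,0,0]' --force 70

```text
time_s: 13.78
eef_pos: [621.1, 9.7, 45.2]
ee_rot: [0.683, -0.261, 0.243, -0.637]
force: [-2.1, -0.7, 3.0]
grip_width: 0.434
```

```bash
python3 s.py;python3 - <<'E'
from plan import *
T=toolpose(); R0=T[:3,:3]; p=T[:3,3]; ap=R0[:,1]
print('grasp in mag',magp(p-19*ap).round(1))
im,d,M=cap('side','s5'); a=cv2.resize(im[170:250,240:330,::-1],(400,356))
im,d,M=cap('wrist','w5'); b=cv2.resize(im[:,:,::-1],None,fx=.75,fy=.927)
cv2.imwrite('pics/s5c.png',np.hstack([a,b]))
E
```

```text
13.78 [-0.281  0.566  2.011  2.311  0.355 -1.011] [621.1   9.7  45.2] F [-2.1 -0.7  3. ] g 0.434
[[0.0699, 0.7439, 0.6647], [-0.9976, 0.0521, 0.0466], [0.0001, -0.6663, 0.7457]] lean 48.22 az 4.0 xaz -85.99 xz 0.0001
grasp in mag [-25.    0.1   7.9]
```

View pics/s5c.png

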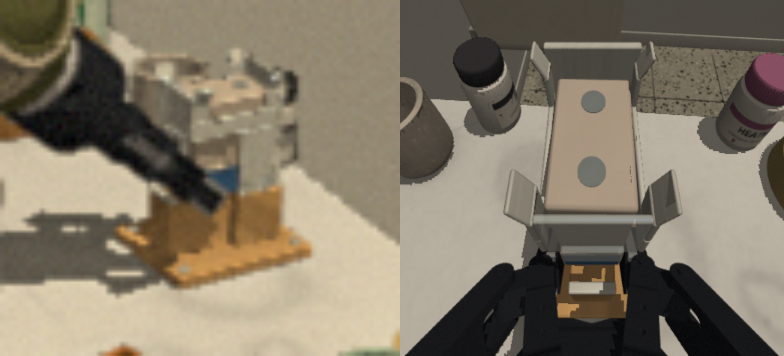

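Emit:
drive_tool --gripper '[1,1,1,1,1,1]' --pt "0 -0.0012 0.0014" --pt "0 -0.0012 0.0014" --pt "0 -0.0013 0.0014" --pt "0 0 0" --pt "0 0 0" --pt "0 0 0" --turn '[0,0,0,0,0,0]'

```text
time_s: 14.38
eef_pos: [620.9, 9.8, 50.4]
ee_rot: [0.683, -0.261, 0.243, -0.637]
force: [0.1, -0.9, -3.5]
grip_width: 0.431
```

```bash
python3 s.py;python3 - <<'E'
from plan import *
T=toolpose(); R0=T[:3,:3]; p=T[:3,3]; ap=R0[:,1]
print('grasp in mag',magp(p-19*ap).round(1))
im,d,M=cap('side','s6'); a=cv2.resize(im[170:250,240:330,::-1],(400,356))
im,d,M=cap('wrist','w6'); b=cv2.resize(im[140:,130:380,::-1],None,fx=1.6,fy=1.459)
cv2.imwrite('pics/s6c.png',np.hstack([a,b]))
W=cloud('wrist',d,M);Q=(W-FC); mx,my,h=Q@MX,Q@MY,Q[...,2]
m=(abs(mx)<26)&(abs(my)<15)&(h>62)&(h<90)&(im[...,0]>130); A=np.c_[mx[m],my[m],np.ones(m.sum())]; print(np.linalg.lstsq(A,h[m],rcond=None)[0].round(3))
z=np.load('/tmp/w5.npz');W=cloud('wrist',z['d'],z['M']);Q=(W-FC); mx,my,h=Q@MX,Q@MY,Q[...,2];im=z['im']
m=(abs(mx)<26)&(abs(my)<15)&(h>62)&(h<90)&(im[...,0]>130); A=np.c_[mx[m],my[m],np.ones(m.sum())]; print('before',np.linalg.lstsq(A,h[m],rcond=None)[0].round(3))
E
```

```text
14.38 [-0.281  0.553  2.01   2.282  0.345 -0.981] [620.9   9.8  50.4] F [ 0.1 -0.9 -3.5] g 0.431
[[0.0699, 0.7432, 0.6654], [-0.9976, 0.0521, 0.0466], [0.0, -0.667, 0.7451]] lean 48.16 az 4.0 xaz -85.99 xz 0.0
grasp in mag [-25.2   0.2  13.1]
[-2.0000e-03  0.0000e+00  7.6139e+01]
before [1.0000e-03 0.0000e+00 7.0981e+01]
```

View pics/s6c.png

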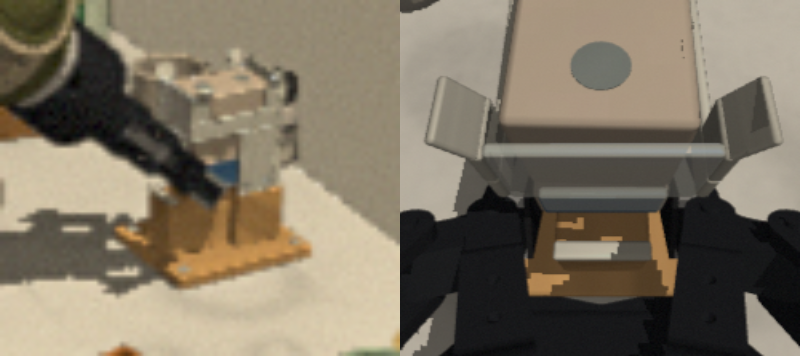

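Emit:
drive_tool --gripper '[1,1,1,1,1,1,1,1,1,1,1]' --pt "0 -0.003 -0.0027" --pt "0 -0.006 -0.0053" --pt "0 -0.0075 -0.0067" --pt "0 -0.0075 -0.0067" --pt "0 -0.0075 -0.0067" --pt "0 -0.0075 -0.0067" --pt "0 -0.0075 -0.0067" --pt "0 -0.0075 -0.0067" --pt "0 -0.0075 -0.0067" --pt "0 -0.0075 -0.0067" --pt "0 0 0" --turn '[0,0,0,0,0,0,0,0,0,0,0]'

```text
time_s: 15.4
eef_pos: [527.1, 3.4, 50.6]
ee_rot: [0.683, -0.261, 0.244, -0.637]
force: [0.5, 0.3, -2.1]
grip_width: 0.433
```

```bash
python3 s.py;python3 - <<'E'
from plan import *
T=toolpose(); R0=T[:3,:3]; p=T[:3,3]; ap=R0[:,1]
print('grasp in mag',magp(p-19*ap).round(1))
im,d,M=cap('side','s7'); a=cv2.resize(im[170:250,230:330,::-1],(400,356))
im,d,M=cap('wrist','w7'); b=cv2.resize(im[:,:,::-1],None,fx=.75,fy=.927)
cv2.imwrite('pics/s7c.png',np.hstack([a,b]))
W=cloud('wrist',d,M);Q=(W-FC); mx,my,h=Q@MX,Q@MY,Q[...,2]
m=(abs(mx)<24)&(abs(my)<15)&(h>32)&(h<90)&(im[...,0]>110); A=np.c_[mx[m],my[m],np.ones(m.sum())]; print(m.sum(),np.linalg.lstsq(A,h[m],rcond=None)[0].round(3),np.median(h[m]))
E
```

```text
15.4 [-0.381  0.439  2.272  2.367  0.482 -1.168] [527.1   3.4  50.6] F [ 0.5  0.3 -2.1] g 0.433
[[0.0693, 0.7429, 0.6658], [-0.9976, 0.0518, 0.046], [-0.0004, -0.6674, 0.7447]] lean 48.13 az 4.0 xaz -86.03 xz -0.0004
grasp in mag [-119.3    0.4   13.2]
371 [-2.4000e-02  3.0000e-03  4.7471e+01] 46.99281064527645
```

View pics/s7c.png

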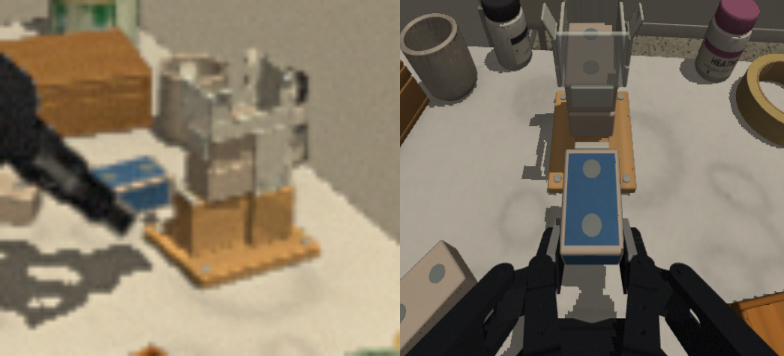

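```bash
python3 - <<'E'
from plan import *
T=toolpose(); R0=T[:3,:3]; p=T[:3,3]; ap=R0[:,1]
tc=np.array([453.7,-174.5,0]); 
def tgt(z): 
    g=tc-24*MX; g=np.array([g[0],g[1],z]); return g+19*ap
path(p,R0,[p+[10,0,70],tgt(110),tgt(27)],step=22)
# prop extents from w7
z=np.load('/tmp/w7.npz'); W=cloud('wrist',z['d'],z['M']); im=z['im'].astype(int)
m=(im[...,2]>im[...,0]+15)&(W[...,2]>40); Q=(W-FC)[m]; 
g=magp(p-19*ap); a=np.c_[Q@MX,Q@MY,Q[:,2]]
print('blue x',np.percentile(a[:,0],[1,99])-g[0],'y',np.percentile(a[:,1],[1,99]),'z',np.percentile(a[:,2],[50,90])-g[2])
E
```

```text
n 4 row [0.0002, -0.0098, 0.0147] maxrate 0.6 err 0.0 q [-0.36  0.26  2.21  1.92  0.34 -0.67] to [539.    3.1 121.1]
n 10 row [0.0171, -0.0064, -0.0089] maxrate 0.34 err 0.0 q [-1.01  0.27  2.31  1.49  0.72 -0.79] to [ 443.9 -175.2   97.3]
n 4 row [-0.0, 0.0138, -0.0155] maxrate 0.43 err 0.0 q [-1.01  0.54  2.33  1.81  0.75 -1.22] to [ 443.9 -175.2   14.3]
blue x [-7.65631013 47.95533269] y [-15.00123249  16.24971966] z [15.05051826 15.82847826]
```

Emit:
drive_tool --gripper '[1,1,1,1,1,1,1,1,1,1,1,1,1,1,1,1]' --pt "0 -0.0098 0.0147" --pt "0 -0.0098 0.0147" --pt "0 -0.0098 0.0147" --pt "0 -0.0098 0.0147" --pt "0.0171 -0.0064 -0.0089" --pt "0.0171 -0.0064 -0.0089" --pt "0.0171 -0.0064 -0.0089" --pt "0.0171 -0.0064 -0.0089" --pt "0.0171 -0.0064 -0.0089" --pt "0.0171 -0.0064 -0.0089" --pt "0.0171 -0.0064 -0.0089" --pt "0.0171 -0.0064 -0.0089" --pt "0.0171 -0.0064 -0.0089" --pt "0.0171 -0.0064 -0.0089" --pt "0 0.0069 -0.0077" --pt "0 0 0" --turn '[0,0,0,0,0,0,0,0,0,0,0,0,0,0,0,0]'

```text
time_s: 16.83
eef_pos: [443.8, -175.2, 85.9]
ee_rot: [0.683, -0.261, 0.244, -0.638]
force: [-0.3, 0.6, -1.5]
grip_width: 0.432
```

```bash
python3 s.py;python3 - <<'E'
from plan import *
T=toolpose(); R0=T[:3,:3]; p=T[:3,3]; ap=R0[:,1]
tc=np.array([453.7,-174.5,0]); g=tc-22*MX; print('grasp now',(p-19*ap).round(1))
path(p,R0,[np.array([g[0],g[1],26])+19*ap],step=14)
E
```

```text
16.83 [-1.014  0.301  2.32   1.527  0.719 -0.84 ] [ 443.8 -175.2   85.9] F [-0.3  0.6 -1.5] g 0.432
[[0.068, 0.7434, 0.6654], [-0.9977, 0.051, 0.045], [-0.0004, -0.6669, 0.7451]] lean 48.17 az 3.9 xaz -86.1 xz -0.0004
grasp now [ 429.7 -176.1   98.6]
n 6 row [0.0, 0.0083, -0.0088] maxrate 0.27 err 0.0 q [-1.    0.55  2.33  1.82  0.74 -1.22] to [ 445.9 -175.1   13.3]
```

Emit:
drive_tool --gripper '[1,1,1,1,1,1,1,1]' --pt "0 0.0083 -0.0088" --pt "0 0.0083 -0.0088" --pt "0 0.0083 -0.0088" --pt "0 0.0083 -0.0088" --pt "0 0.0083 -0.0088" --pt "0 0.0083 -0.0088" --pt "0 0 0" --pt "0 0 0" --turn '[0,0,0,0,0,0,0,0]'

```text
time_s: 17.5
eef_pos: [446.2, -173.5, 14.2]
ee_rot: [0.684, -0.261, 0.244, -0.637]
force: [-0.3, 0.0, -0.1]
grip_width: 0.432
```

```bash
python3 s.py;python3 - <<'E'
from plan import *
im,d,M=cap('side','s8'); a=cv2.resize(im[200:300,200:330,::-1],(520,400))
cv2.imwrite('pics/s8c.png',a)
E
```

```text
17.5 [-1.006  0.54   2.328  1.81   0.742 -1.21 ] [ 446.2 -173.5   14.2] F [-0.3  0.  -0.1] g 0.432
[[0.0708, 0.7434, 0.665], [-0.9975, 0.0534, 0.0465], [-0.001, -0.6667, 0.7454]] lean 48.19 az 4.1 xaz -85.94 xz -0.001
```

View pics/s8c.png

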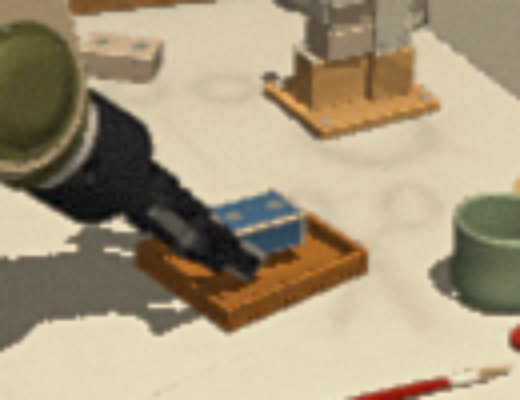

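Emit:
drive_tool --gripper '[1,0.4,0.4,0.4,0.4,0.4,0.4,0.4,0.4,0.4,0.4]' --pt "0 0.0013 -0.0015" --pt "0 0 0" --pt "0 0 0" --pt "0 0 0" --pt "0 0 0" --pt "0 -0.01 0" --pt "0 -0.02 0" --pt "0 -0.03 0" --pt "0 -0.03 0" --pt "0 -0.03 0" --pt "0 0 0" --turn '[0,0,0,0,0,0,0,0,0,0,0]'

```text
time_s: 18.47
eef_pos: [354.8, -181.7, 94.3]
ee_rot: [0.682, -0.262, 0.242, -0.639]
force: [0.5, -1.1, -0.4]
grip_width: 0.601
```

```bash
python3 s.py;python3 - <<'E'
from plan import *
im,d,M=cap('side','s9'); a=cv2.resize(im[180:310,200:370,::-1],(520,400))
cv2.imwrite('pics/s9c.png',a)
im,d,M=cap('scene','c9'); W=cloud('scene',d,M); im=im.astype(int)
m=(im[...,2]>im[...,0]+15)&(abs(W[...,0]-454)<60)&(abs(W[...,1]+174)<60); print(m.sum(),W[m].mean(0).round(1),np.percentile(W[m],[2,98],axis=0).round(1))
x,y,h=W[...,0],W[...,1],W[...,2]; sat=im.max(-1)-im.min(-1)
t=(abs(x-454)<100)&(abs(y+171)<90)&(h>3)&(h<26)&(sat>40)&(im[...,0]>im[...,2]); 
k,l,s,c=cv2.connectedComponentsWithStats(t.astype(np.uint8)); i=1+np.argmax(s[1:,4]); print(cv2.minAreaRect(W[l==i][:,:2].astype(np.float32)))
E
```

```text
18.47 [-1.34   0.17   2.484  1.302  0.867 -0.926] [ 354.8 -181.7   94.3] F [ 0.5 -1.1 -0.4] g 0.601
[[0.067, 0.7439, 0.6649], [-0.9977, 0.0464, 0.0486], [0.0053, -0.6667, 0.7453]] lean 48.19 az 3.6 xaz -86.16 xz 0.0053
131 [ 456.9 -171.4   29.4] [[ 431.4 -185.9   16.4]
 [ 484.2 -157.1   33.4]]
((452.4666748046875, -173.19000244140625), (123.97845458984375, 99.26415252685547), 13.125062942504883)
```

View pics/s9c.png

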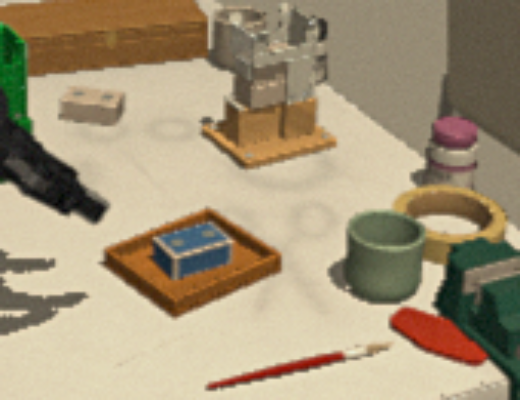

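```bash
cat > sim6.py <<'E'
from plan import *
from ik import fk,P,S4,LO,HI
V=np.array([2.39,2.39,3.01,3.14,3.14,3.14])*.7/12
def step6(q,dw,w=820):
    p,M=fk(P,q,S4); pt=p+dw
    l=np.maximum(LO,q-V);h=np.minimum(HI,q+V); 
    def f(x):
        pp,MM=fk(P,x,S4); return np.r_[pp-pt,w*R.from_matrix(M.T@MM).as_rotvec()]
    r=least_squares(f,np.clip(q,l+1e-7,h-1e-7),bounds=(l,h),xtol=1e-6,ftol=1e-6); return r.x
from scipy.optimize import least_squares
def lean(q):
    p,M=fk(P,q,S4);a=M[:,1]; return np.degrees(np.arccos(-a[2])),np.degrees(np.arctan2(a[1],a[0])),p
E
cat > t1.py <<'E'
from sim6 import *
q0=np.array(ctrl.sense()['joints']); print(lean(q0))
p0=lean(q0)[2]
az0=np.arctan2(p0[1],p0[0])
for el in(-30,0,30,60):
  for da in(0,):
    q=q0.copy();o=[]
    for n in range(40):
        p=lean(q)[2]; az=np.arctan2(p[1],p[0])
        e=np.radians(el); dw=40*np.array([-np.cos(e)*np.cos(az),-np.cos(e)*np.sin(az),np.sin(e)])
        q=step6(q,dw)
        if n%8==7: L=lean(q); o.append((round(L[0],1),round(L[1],1),L[2].round(0).astype(int).tolist()))
    print(el,o,q.round(2))
E
python3 t1.py
```

```text
(np.float64(48.23137695357917), np.float64(3.7202796452316327), array([ 355.76969001, -181.9000531 ,   93.7962429 ]))
-30 [(np.float64(47.8), np.float64(8.3), [188, -179, -81]), (np.float64(46.3), np.float64(10.5), [79, -106, -241]), (np.float64(45.3), np.float64(15.3), [28, -101, -399]), (np.float64(45.8), np.float64(23.0), [16, -78, -559]), (np.float64(45.6), np.float64(29.8), [-6, -62, -582])] [-2.94  2.17  1.31 -0.51  0.48 -1.03]
0 [(np.float64(46.4), np.float64(8.5), [157, -160, 167]), (np.float64(46.1), np.float64(14.9), [30, -102, 178]), (np.float64(46.7), np.float64(23.6), [16, -76, 178]), (np.float64(47.9), np.float64(31.9), [10, -50, 178]), (np.float64(49.6), np.float64(39.6), [5, -24, 178])] [-2.94 -0.26  2.51 -0.37  1.68 -1.52]
30 [(np.float64(47.1), np.float64(6.2), [196, -126, 256]), (np.float64(46.8), np.float64(11.6), [50, -109, 416]), (np.float64(47.0), np.float64(19.0), [20, -90, 576]), (np.float64(46.7), np.float64(25.5), [3, -72, 670]), (np.float64(45.1), np.float64(31.3), [-1, -56, 669])] [-2.94 -0.33  1.18 -1.23  2.89 -2.71]
60 [(np.float64(48.2), np.float64(4.3), [239, -132, 347]), (np.float64(47.8), np.float64(6.3), [127, -110, 618]), (np.float64(45.7), np.float64(8.4), [29, -137, 735]), (np.float64(47.4), np.float64(10.6), [46, -111, 842]), (np.float64(51.0), np.float64(14.7), [54, -95, 854])] [-2.94  0.06  0.19  3.21  2.5   1.71]
```

```bash
cat > t2.py <<'E'
from sim6 import *
from ik import ik
z=np.load('/tmp/side0.npz'); W=cloud('side',z['d'],z['M'])
for (u,v) in [(230,120),(300,100),(100,110),(40,20),(20,60)]: print(u,v,W[v,u].round(0))
T=toolpose(); R0=T[:3,:3]
q0=np.array(ctrl.sense()['joints'])
rng=np.random.default_rng(0); res=[]
import time; t0=time.time()
while time.time()-t0<400:
    az=rng.uniform(-2.6,1.2); r=rng.uniform(150,850); p=np.array([r*np.cos(az),r*np.sin(az),rng.uniform(120,800)])
    tu=rng.uniform(-180,180); M=R0@R.from_euler('y',tu,degrees=True).as_matrix()
    qs=np.array([az,.3,1.5,rng.choice([0,1.5,3.]),1,rng.uniform(-2,2)])
    q,e=ik(p,M,qs)
    if e>25: continue
    for k in range(3):
        d=rng.normal(size=3); d*=40/np.linalg.norm(d)
        x=q.copy(); L0=lean(x)[0]
        for n in range(8): x=step6(x,d)
        L=lean(x); res.append((L0-L[0] if e<2 else -99,L0,*p,tu,*d,*L[2],L[1],*q))
res=sorted(res,key=lambda r:-r[0])
for r in res[:25]: print(np.round(r,1).tolist())
E
python3 t2.py
```

```text
230 120 [638. 493. 222.]
300 100 [947. 499. 274.]
100 110 [  62. -385.  502.]
40 20 [ 27. 491. 583.]
20 60 [-46. 491. 471.]
[8.7, 48.2, 567.4, 43.2, 231.7, 178.1, -4.0, -15.3, -36.7, 599.3, -15.8, 100.3, -0.7, -0.2, 0.1, 2.0, 0.8, 0.3, -2.6]
[6.7, 48.2, 497.4, 209.8, 271.3, 20.8, -11.6, 11.0, -36.7, 443.2, 213.5, 124.2, 11.0, 0.2, -0.0, 2.0, -0.4, 0.3, 2.4]
[5.0, 48.2, 753.5, -10.2, 206.6, -1.6, -24.8, 16.2, -26.9, 599.8, 112.5, 78.8, 5.0, -0.2, 0.5, 1.5, 0.7, 0.4, 0.7]
[5.0, 48.2, 164.7, 198.8, 237.0, 123.7, 20.3, -5.3, -34.1, 324.4, 149.4, 133.4, 4.3, 1.0, -0.5, 2.4, -0.9, 0.9, -1.1]
[4.4, 48.2, 718.2, 344.4, 301.0, 14.0, -11.7, 10.2, -36.9, 681.8, 424.9, 57.9, 6.0, 0.4, 0.5, 1.2, -0.4, 0.6, 2.4]
[4.2, 48.2, 164.7, 198.8, 237.0, 123.7, 5.0, -14.7, -36.9, 155.0, 204.7, 122.6, -1.3, 1.0, -0.5, 2.4, -0.9, 0.9, -1.1]
[3.8, 48.2, 250.4, 451.0, 624.7, 11.3, -11.3, 0.7, -38.4, 248.7, 420.2, 406.3, 5.8, 1.2, 0.1, 0.9, -0.7, 1.6, 2.7]
[3.5, 48.2, 571.8, 129.7, 158.9, 158.3, -10.6, 0.1, -38.6, 512.5, 103.8, -73.6, 7.2, 0.0, 0.3, 2.0, 1.8, 0.0, 2.5]
[3.4, 48.2, 244.4, 477.4, 219.4, 122.2, 14.
[... 1267 characters left out ...]
2, 136.9, -347.4, 137.8, -105.8, -17.3, 36.1, -0.8, 107.2, -167.8, 213.1, 7.0, -2.0, 0.2, 2.2, 0.7, 1.3, -2.8]
[2.7, 48.2, 718.5, 227.9, 359.0, -33.8, -20.7, -1.4, -34.2, 573.3, 204.3, 133.0, 5.5, 0.2, 0.4, 1.3, -0.1, 0.6, 1.2]
[2.7, 48.2, 404.9, -218.9, 157.7, -64.7, -20.9, 29.0, -17.9, 381.0, -95.0, 57.6, 7.3, -1.2, 0.1, 2.3, 1.2, 0.9, -1.7]
[2.6, 48.2, 715.6, 218.4, 210.3, 6.1, -9.2, 31.0, -23.5, 675.2, 464.8, 54.2, 5.2, 0.2, 0.5, 1.5, -0.3, 0.3, 2.0]
[2.6, 48.2, 277.1, -100.9, 534.9, -174.9, -21.7, 33.3, 4.9, 285.9, 101.8, 574.5, 6.1, -1.9, -0.7, 1.7, 1.0, 2.2, -2.8]
[2.5, 48.2, -452.8, -412.1, 185.6, -141.8, -28.1, -28.0, -5.1, -486.4, -495.8, 111.5, -0.1, -2.7, 1.0, 0.7, 0.3, 2.2, 2.7]
```

```bash
cat >> sim6.py <<'E'
def stept(q,turn,dtool=(0,0,0),w=820):
    p,M=fk(P,q,S4); pt=p+M@np.array(dtool); Mt=M@R.from_euler('y',turn,degrees=True).as_matrix()
    l=np.maximum(LO,q-V);h=np.minimum(HI,q+V)
    def f(x):
        pp,MM=fk(P,x,S4); return np.r_[pp-pt,w*R.from_matrix(Mt.T@MM).as_rotvec()]
    return least_squares(f,np.clip(q,l+1e-7,h-1e-7),bounds=(l,h),xtol=1e-6,ftol=1e-6).x
E
cat > t3.py <<'E'
from sim6 import *
from ik import ik
T=toolpose(); R0=T[:3,:3]; q0=np.array(ctrl.sense()['joints'])
for p in [None,(355,-182,250),(450,-50,200),(550,0,200),(450,-200,350),(300,-300,250),(200,-400,250),(450,-300,200),(600,-100,300)]:
    q,e=(q0,0) if p is None else ik(np.array(p,float),R0,q0)
    for sg in(1,-1):
        x=q.copy(); o=[]
        for n in range(72):
            x=stept(x,sg*7); L=lean(x)
            if n%8==7:o.append((round(L[0]),round(L[1])))
        print(p,round(e,1),sg,o,x.round(2),L[2].round(0))
E
python3 t3.py
```

```text
None 0 1 [(48, 4), (48, 4), (48, 4), (49, 3), (51, 1), (53, -1), (53, -1), (52, 14), (56, 19)] [-2.94  1.75  2.42  4.16  0.12  2.88] [ 153.  -59. -188.]
None 0 -1 [(48, 4), (48, 4), (43, 4), (38, -2), (39, -13), (45, -19), (48, -22), (52, -20), (54, -13)] [ 2.3   1.4   2.39 -1.23  0.51 -2.88] [   7.   -4. -167.]
(355, -182, 250) 0.0 1 [(48, 4), (48, 4), (48, 4), (52, 3), (55, 1), (56, -1), (57, -2), (55, 13), (58, 18)] [-2.94  1.78  2.43  4.12  0.12  2.88] [ 170.  -57. -176.]
(355, -182, 250) 0.0 -1 [(48, 4), (48, 4), (46, 3), (42, -3), (42, -12), (48, -18), (52, -20), (56, -19), (57, -13)] [ 2.28  1.42  2.42 -1.23  0.56 -2.88] [  24.  -11. -147.]
(450, -50, 200) 0.0 1 [(48, 4), (48, 4), (48, 4), (51, 3), (54, 0), (57, 0), (57, 0), (57, 14), (59, 18)] [-2.94  1.8   2.44  4.15  0.11  2.88] [ 177.  -57. -171.]
(450, -50, 200) 0.0 -1 [(48, 4), (48, 4), (48, 4), (44, -1), (45, -7), (48, -10), (49, -16), (53, -14), (55, -8)] [ 2.4   1.41  2.4  -1.23  0.52 -2.88] [  14.   -8. -159.]
(550, 0, 200) 0.0 1 [(48, 4), (48, 4), (49, 4), (52, 2), (52, -8), (49, -9), (49, -32), (49, -60), (49, -90)
[... 1229 characters left out ...]
71. 343.  27.]
(450, -300, 200) 0.0 1 [(48, 4), (48, 4), (48, 4), (53, 1), (56, -3), (57, -5), (58, -5), (55, 11), (58, 18)] [-2.94  1.79  2.44  4.06  0.12  2.88] [ 172.  -57. -175.]
(450, -300, 200) 0.0 -1 [(48, 4), (48, 4), (45, 4), (37, -4), (37, -22), (47, -30), (51, -32), (54, -31), (56, -25)] [ 1.9   1.38  2.3  -1.23  0.69 -2.88] [  20.   55. -174.]
(600, -100, 300) 0.0 1 [(48, 4), (48, 4), (52, 5), (57, 3), (61, -2), (63, -2), (63, -1), (62, 11), (64, 17)] [-2.94  1.86  2.46  4.09  0.1   2.88] [ 205.  -55. -147.]
(600, -100, 300) 0.0 -1 [(48, 4), (48, 4), (48, 4), (45, -1), (46, -13), (53, -17), (51, -23), (55, -22), (57, -16)] [ 2.09  1.4   2.32 -1.23  0.66 -2.88] [  14.   41. -172.]
```

```bash
nproc; python3 - <<'E'
from sim6 import *
import time
q=np.array(ctrl.sense()['joints']);t=time.time()
for i in range(20): q=stept(q,-7)
print((time.time()-t)/20)
E
```

```text
4
0.040329790115356444
```

```bash
cat > bsim.py <<'E'
import numpy as np
from ik import P,S4,SG,LO,HI
a,d,L2,L3,L6,o1,o2,c6,b3=P
V=np.array([2.39,2.39,3.01,3.14,3.14,3.14])*.7/12
def RY(t):
    c,s=np.cos(t),np.sin(t);M=np.zeros(t.shape+(3,3));M[...,0,0]=c;M[...,0,2]=s;M[...,1,1]=1;M[...,2,0]=-s;M[...,2,2]=c;return M
def RZ(t):
    c,s=np.cos(t),np.sin(t);M=np.zeros(t.shape+(3,3));M[...,0,0]=c;M[...,0,1]=-s;M[...,1,0]=s;M[...,1,1]=c;M[...,2,2]=1;return M
def fkb(q,jac=True):
    A=RZ(q[:,0]); z0=np.tile([0,0,1.],(len(q),1)); o=[];ax=[z0]; o.append(np.zeros((len(q),3)))
    p=A@np.array([a,o1,0.])+[0,0,d]
    ax.append(A[:,:,1]);o.append(p); A=A@RY(q[:,1]); p=p+A@np.array([0,0,L2])
    ax.append(A[:,:,1]);o.append(p); A=A@RY(q[:,2]); p=p+A@np.array([b3,0,L3]); w=p
    ax.append(S4*A[:,:,2]);o.append(p); A=A@RZ(S4*q[:,3])
    ax.append(A[:,:,1]);o.append(p); A=A@RY(q[:,4]); p=p+A@np.array([0,o2,L6])
    ax.append(SG*A[:,:,2]);o.append(p); A=A@RZ(SG*q[:,5]+c6)
    T=np.stack([A[:,:,0],A[:,:,2],-A[:,:,1]],2)
    if not jac: return p,T,w
    J=np.stack([np.concatenate([np.cross(x,p-y),x],1) for x,y in zip(ax,o)],2)
    return p,T,J
def rotv(M):
    v=np.stack([M[:,2,1]-M[:,1,2],M[:,0,2]-M[:,2,0],M[:,1,0]-M[:,0,1]],1)/2
    s=np.linalg.norm(v,axis=1); c=(np.trace(M,axis1=1,axis2=2)-1)/2; th=np.arctan2(s,c)
    return v*np.where(s>1e-9,th/np.maximum(s,1e-9),1)[:,None]
def stepb(q,turn,dw,w=820,it=8):
    """dw world shift mm (N,3), turn deg (N)"""
    p,T,_=fkb(q,False); pt=p+dw; t=np.radians(turn); Mt=T@RY(t)
    x=q.copy(); W=np.array([1,1,1,w,w,w])
    for k in range(it):
        p,T,J=fkb(x); r=np.concatenate([pt-p,w*rotv(Mt@T.transpose(0,2,1))],1)
        J=J*W[None,:,None]; free=np.ones(x.shape,bool); dq=np.zeros_like(x)
        for m in range(4):
            Jf=J*free[:,None,:]; fix=np.where(free,0,dq)
            rr=r-np.einsum('nij,nj->ni',J,fix)
            H=np.einsum('nji,njk->nik',Jf,Jf)+np.eye(6)*200+np.eye(6)*(~free)[:,:,None]*1e6
            s=np.linalg.solve(H,np.einsum('nji,nj->ni',Jf,rr)[...,None])[...,0]
            dq=np.where(free,s,fix); xn=x+dq; bad=free&((xn<LO)|(xn>HI))
            dq=np.where(bad,np.clip(xn,LO,HI)-x,dq); 
            if not bad.any(): break
            free&=~bad
        nn=np.abs(dq).max(1,keepdims=True); x=np.clip(x+dq*np.minimum(1,.3/np.maximum(nn,1e-9)),LO,HI)
    dq=x-q; sc=np.minimum(1,(V/np.maximum(np.abs(dq),1e-9)).min(1)); return q+dq*sc[:,None]
def leanb(q):
    p,T,w=fkb(q,False); return np.degrees(np.arccos(np.clip(-T[:,2,1],-1,1))),p,T,w
E
cat > t4.py <<'E'
from bsim import *
q=np.array([[-0.141,0.459,0.907,0,1.775,1.194]])
# replay the first lean test
for i,k in enumerate([20,30]+[40]*6):
    p,T,_=fkb(q,False); q=stepb(q,np.array([[4.7,4.75][i] if i<2 else 0]),T[:,:,2]*k)
print(q.round(3),leanb(q)[0],leanb(q)[1], 'real 3.92 [761 46 329]')
q=np.array([[-0.101,0.859,0.387,0.011,1.846,1.404]])
for i in range(16):
    p,T,_=fkb(q,False); dt=np.array([-31,0,0]) if i<4 else np.array([0,-21,35]); q=stepb(q,np.zeros(1),(T@dt))
print(q.round(3),leanb(q)[0],leanb(q)[1],'real 18.89 [757.9 124.4 441.9]')
E
python3 t4.py
```

```text
[[-0.092  0.957  0.19   0.007  1.953  1.411]] [2.43449975] [[755.33585116  48.67617935 327.35486657]] real 3.92 [761 46 329]
[[-0.006  0.856  0.19   0.037  1.894  1.511]] [11.70361255] [[746.7584306  120.85691617 404.49969863]] real 18.89 [757.9 124.4 441.9]
```

```bash
cat > t5.py <<'E'
from bsim import *
for w in(400,500,600,700):
    q=np.array([[-0.101,0.859,0.387,0.011,1.846,1.404]])
    for i in range(16):
        p,T,_=fkb(q,False); dt=np.array([-31,0,0]) if i<4 else np.array([0,-21,35]); q=stepb(q,np.zeros(1),(T@dt),w)
    l1=leanb(q)[0][0]; 
    q=np.array([[-0.484,0.767,0.187,0.336,1.57,1.143]])
    for i in range(15):
        p,T,_=fkb(q,False); dt=np.array([-40.5,0,-3 if i<2 else 0]) if i<7 else np.array([0,2,41]); q=stepb(q,np.zeros(1),(T@dt),w)
    print(w,l1,'18.89;',leanb(q)[0],leanb(q)[1],'48.4 [830 82.6 568]')
E
python3 t5.py
cat > beam.py <<'E'
from bsim import *
from rig import ctrl
import itertools,time,pickle,sys
w=float(sys.argv[1]) if len(sys.argv)>1 else 550
q0=np.array(ctrl.sense()['joints'])
dirs=[np.zeros(3)]+[np.array(v)/np.linalg.norm(v)*40. for v in itertools.product((-1,0,1),repeat=3) if any(v)]
acts=[(t,dv) for t in(-7,0,7) for dv in dirs][1:]
acts=[(t,dv) for t in(-7,0,7) for dv in dirs if not(t==0 and not dv.any())]
H=4
def valid(q):
    L,p,T,wr=leanb(q); ap=T[:,:,1]
    ok=(p[:,2]>170)&(p[:,2]<800)&(p[:,1]<300)&(p[:,1]>-800)&(p[:,0]>-50)
    ok&=(np.hypot(p[:,0],p[:,1])>230)&(np.hypot(wr[:,0],wr[:,1])>170)&(wr[:,2]>230)&(wr[:,1]<330)
    return ok,L
B=[(48.,q0,[])]; best=None; rng=np.random.default_rng(0)
t0=time.time()
for lev in range(16):
    Q=np.array([b[1] for b in B]); N=len(B);K=len(acts)
    X=np.repeat(Q,K,0); tu=np.tile([a_[0] for a_ in acts],N).astype(float); dv=np.tile(np.array([a_[1] for a_ in acts]),(N,1))
    ok=np.ones(len(X),bool)
    for h in range(H):
        X=stepb(X,tu,dv,w,it=6); o,L=valid(X); ok&=o
    idx=np.where(ok)[0]; idx=idx[np.argsort(L[idx])]
    nb=[];seen={}
    for i in idx:
        p=fkb(X[i:i+1],False)[0][0]; key=tuple((p//120).astype(int))+tuple((X[i,[3,5]]//.5).astype(int))
        if key in seen: continue
        seen[key]=1; nb.append((L[i],X[i],B[i//K][2]+[i%K]))
        if len(nb)>=150: break
    B=nb
    print(lev,[round(b[0],1) for b in B[:4]],B[0][1].round(2),fkb(B[0][1][None],False)[0][0].round(0),round(time.time()-t0),flush=True)
    if best is None or B[0][0]<best[0]-.2: best=B[0]
    if best[0]<2: break
pickle.dump((best,acts,H),open('/tmp/beam.pkl','wb'))
for k in best[2]: print(acts[k][0],acts[k][1].round(0).tolist())
E
timeout 560 python3 beam.py 550
```

```text
400 32.32805128772556 18.89; [56.81360212] [[848.04595397  85.42805315 603.43419583]] 48.4 [830 82.6 568]
500 23.952664256408585 18.89; [51.99772771] [[838.21567431  83.93305142 582.99221261]] 48.4 [830 82.6 568]
600 18.41027700642693 18.89; [48.841124] [[831.50033377  82.92610525 569.56680845]] 48.4 [830 82.6 568]
700 14.69009884964005 18.89; [46.70790227] [[826.84997726  82.23490853 560.50254999]] 48.4 [830 82.6 568]Traceback (most recent call last):
  File "beam.py", line 31, in <module>
    print(lev,[round(b[0],1) for b in B[:4]],B[0][1].round(2),fkb(B[0][1][None],False)[0][0].round(0),round(time.time()-t0),flush=True)
                                             ~^^^
IndexError: list index out of range
```

```bash
sed -i "s/^q0=.*/q0=np.array(ctrl.sense()['joints'])\nx_=q0[None]\nfor _ in range(4): x_=stepb(x_,np.zeros(1),np.array([[0,0,35.]]),600)\nq0=x_[0]; print(fkb(x_,False)[0],q0.round(2))/" beam.py
timeout 570 python3 beam.py 600
```

```text
[[ 355.93085855 -182.02992048  231.55871411]] [-1.33 -0.23  2.31  0.96  1.12 -0.3 ]
0 [np.float64(46.5), np.float64(46.5), np.float64(47.8), np.float64(48.1)] [-1.63 -0.4   2.56  0.84  1.28 -0.52] [ 291. -126.  177.] 0
1 [np.float64(42.8), np.float64(42.8), np.float64(42.8), np.float64(42.8)] [-1.81 -0.47  2.56  0.67  1.45 -1.06] [ 252. -119.  174.] 1
2 [np.float64(42.1), np.float64(42.1), np.float64(42.1), np.float64(42.1)] [-1.26 -0.45  2.54  0.84  1.11 -0.42] [320. -60. 175.] 4
3 [np.float64(41.2), np.float64(41.2), np.float64(41.2), np.float64(41.2)] [-0.8  -0.42  2.38  0.78  0.91  0.32] [370. -12. 224.] 8
4 [np.float64(40.3), np.float64(40.3), np.float64(40.3), np.float64(40.3)] [-0.36 -0.41  2.37  0.61  0.64  1.05] [371.  77. 221.] 11
5 [np.float64(38.6), np.float64(38.6), np.float64(38.8), np.float64(38.9)] [ 0.47 -0.24  2.4  -0.54  0.38  2.88] [288. 222. 175.] 15
6 [np.float64(35.3), np.float64(35.4), np.float64(35.5), np.float64(35.8)] [ 0.68 -0.3   2.36 -0.42  0.53  2.88] [226. 263. 189.] 19
7 [np.float64(31.0), np.float64(31.6), np.float64(32.5), np.float64(32.8)] [ 0.69 -
[... 755 characters left out ...]
), np.float64(14.0), np.float64(14.1)] [ 0.87 -0.41  2.36  0.11  0.97  2.15] [ 48. 272. 173.] 50
14 [np.float64(13.3), np.float64(13.3), np.float64(13.4), np.float64(13.4)] [ 1.26 -0.5   1.92  0.    1.49  2.88] [-36. 272. 359.] 54
15 [np.float64(12.9), np.float64(12.9), np.float64(13.0), np.float64(13.0)] [ 1.31 -0.33  2.25 -0.01  0.99  2.88] [-41. 296. 193.] 59
7 [-23.0, 23.0, -23.0]
0 [23.0, 23.0, 23.0]
0 [0.0, 40.0, 0.0]
0 [0.0, 40.0, 0.0]
0 [0.0, 40.0, 0.0]
0 [-28.0, 28.0, 0.0]
-7 [-28.0, 0.0, 28.0]
0 [-28.0, 0.0, -28.0]
0 [-28.0, 28.0, 0.0]
-7 [-28.0, 0.0, -28.0]
7 [-40.0, 0.0, 0.0]
7 [-28.0, 0.0, 28.0]
0 [-28.0, 0.0, -28.0]
-7 [40.0, 0.0, 0.0]
7 [-40.0, 0.0, 0.0]
0 [-23.0, 23.0, -23.0]
```

```bash
sed -i 's/>=150/>=500/; s/range(16)/range(24)/; s/p\[:,0\]>-50/p[:,0]>-150/' beam.py; sed -i 's/if best\[0\]<2/if best[0]<1.5/' beam.py
timeout 575 python3 beam.py 600
```

```text
[[ 355.93085855 -182.02992048  231.55871411]] [-1.33 -0.23  2.31  0.96  1.12 -0.3 ]
0 [np.float64(46.5), np.float64(46.5), np.float64(47.8), np.float64(48.1)] [-1.63 -0.4   2.56  0.84  1.28 -0.52] [ 291. -126.  177.] 0
1 [np.float64(42.8), np.float64(42.8), np.float64(42.8), np.float64(42.8)] [-1.81 -0.47  2.56  0.67  1.45 -1.06] [ 252. -119.  174.] 1
2 [np.float64(42.1), np.float64(42.1), np.float64(42.1), np.float64(42.1)] [-1.26 -0.45  2.54  0.84  1.11 -0.42] [320. -60. 175.] 10
3 [np.float64(41.2), np.float64(41.2), np.float64(41.2), np.float64(41.2)] [-0.8  -0.42  2.38  0.78  0.91  0.32] [370. -12. 224.] 23
4 [np.float64(40.3), np.float64(40.3), np.float64(40.3), np.float64(40.3)] [-0.36 -0.41  2.37  0.61  0.64  1.05] [371.  77. 221.] 37
5 [np.float64(30.8), np.float64(31.5), np.float64(32.7), np.float64(32.9)] [-1.51 -0.23  2.26  0.55  1.27 -2.88] [ 258. -200.  199.] 49
6 [np.float64(20.0), np.float64(20.9), np.float64(21.5), np.float64(21.9)] [-1.2  -0.02  2.05  0.39  1.1  -2.88] [ 313. -244.  188.] 61
7 [np.float64(9.2), np.float64(9.2), np.float64(10.0), np.float64(10.3)] [-1.02  0.07  1.8   0.15  1.19 -2.88] [ 348. -281.  232.] 76
8 [np.float64(1.3), np.float64(1.5), np.float64(1.5), np.float64(1.6)] [-1.    0.6   1.16  0.01  1.36 -2.88] [ 442. -473.  194.] 90
-7 [-28.0, -28.0, 0.0]
-7 [28.0, 28.0, 0.0]
-7 [-23.0, 23.0, -23.0]
-7 [-23.0, 23.0, -23.0]
-7 [-28.0, -28.0, 0.0]
-7 [-23.0, -23.0, -23.0]
-7 [-23.0, -23.0, -23.0]
-7 [-28.0, -28.0, 0.0]
-7 [-23.0, -23.0, -23.0]
```

```bash
cat > rows.py <<'E'
import sys,json
from bsim import *
from rig import ctrl
def rows(acts,H,q=None,w=600):
    q=np.array(ctrl.sense()['joints'])[None] if q is None else q
    out=[];tt=[]
    for t,dv in acts:
        for h in range(H):
            p,T,_=fkb(q,False); out.append((T[0].T@np.array(dv,float)/1000).round(4).tolist()); tt.append(t)
            q=stepb(q,np.array([float(t)]),np.array([dv],float),w)
    L,p,T,_=leanb(q)
    print(json.dumps({'gripper':[0]*len(out),'offset':out,'turn':tt})); print('pred',L.round(1),p.round(0),q.round(2)); return q
E
python3 - <<'E'
from rows import *
q=rows([(0,[0,0,35])],4)
q=rows([(-7,[-28,-28,0]),(-7,[28,28,0]),(-7,[-23,23,-23]),(-7,[-23,23,-23])],4,q)
E
```

```text
{"gripper": [0, 0, 0, 0], "offset": [[0.0001, -0.0233, 0.0261], [0.0001, -0.0233, 0.0261], [0.0001, -0.0233, 0.0261], [0.0001, -0.0233, 0.0261]], "turn": [0, 0, 0, 0]}
pred [48.3] [[ 356. -182.  232.]] [[-1.33 -0.23  2.31  0.96  1.12 -0.3 ]]
{"gripper": [0, 0, 0, 0, 0, 0, 0, 0, 0, 0, 0, 0, 0, 0, 0, 0], "offset": [[0.026, -0.0222, -0.0199], [0.0237, -0.0222, -0.0226], [0.021, -0.0222, -0.0252], [0.0179, -0.0222, -0.0275], [-0.0144, 0.0222, 0.0294], [-0.0107, 0.0222, 0.031], [-0.0069, 0.0222, 0.0321], [-0.0029, 0.0222, 0.0327], [-0.0398, -0.0007, 0.0016], [-0.0394, -0.0007, 0.0058], [-0.0386, -0.0006, 0.0097], [-0.0371, -0.0002, 0.0144], [-0.0351, 0.0007, 0.0188], [-0.0325, 0.0017, 0.0229], [-0.0295, 0.0026, 0.0267], [-0.026, 0.0035, 0.03]], "turn": [-7, -7, -7, -7, -7, -7, -7, -7, -7, -7, -7, -7, -7, -7, -7, -7]}
pred [42.7] [[ 269. -109.  176.]] [[-1.7  -0.48  2.56  0.71  1.39 -2.37]]
```

Emit:
drive_tool --gripper '[0,0,0,0,0,0,0,0,0,0,0,0,0,0,0,0,0,0,0,0]' --pt "0 -0.0233 0.0261" --pt "0 -0.0233 0.0261" --pt "0 -0.0233 0.0261" --pt "0 -0.0233 0.0261" --pt "0 0 0" --pt "0 0 0" --pt "0 0 0" --pt "0 0 0" --pt "0 0 0" --pt "0 0 0" --pt "0 0 0" --pt "0 0 0" --pt "0 0 0" --pt "0 0 0" --pt "0 0 0" --pt "0 0 0" --pt "0 0 0" --pt "0 0 0" --pt "0 0 0" --pt "0 0 0" --turn '[0,0,0,0,-7,-7,-7,-7,-7,-7,-7,-7,-7,-7,-7,-7,-7,-7,-7,-7]'

```text
time_s: 20.23
eef_pos: [357.8, -179.6, 229.4]
ee_rot: [-0.583, 0.673, 0.433, 0.138]
force: [0.1, 0.0, 0.0]
grip_width: 1.0
```

```bash
python3 s.py; sed -i 's/^for _ in range(4): x_=.*/pass/; s/>=500/>=250/; s/range(24)/range(10)/' beam.py; sed -i 's/p\[:,2\]>170/p[:,2]>160/' beam.py; python3 beam.py 600 | cut -c1-200
```

```text
20.23 [-1.328 -0.226  2.312  0.958  1.119 -2.264] [ 357.8 -179.6  229.4] F [0.1 0.  0. ] g 1.0
[[0.5861, 0.7446, -0.3194], [0.4221, 0.0558, 0.9048], [0.6916, -0.6652, -0.2816]] lean 48.3 az 4.3 xaz 35.76 xz 0.6916
[[ 357.42302389 -180.53841229  230.04215495]] [-1.33 -0.23  2.31  0.96  1.12 -2.26]
0 [np.float64(45.9), np.float64(46.4), np.float64(46.4), np.float64(46.5)] [-1.61 -0.24  2.48  0.87  1.2  -2.88] [ 291. -175.  175.] 0
1 [np.float64(35.5), np.float64(35.6), np.float64(36.3), np.float64(36.7)] [-1.27  0.02  2.12  0.74  1.01 -2.88] [ 355. -258.  186.] 1
2 [np.float64(23.6), np.float64(24.0), np.float64(24.4), np.float64(24.7)] [-1.11  0.15  1.88  0.46  0.99 -2.88] [ 386. -308.  190.] 8
3 [np.float64(13.1), np.float64(13.4), np.float64(13.4), np.float64(14.3)] [-1.08  0.69  1.12  0.22  1.24 -2.88] [ 469. -522.  163.] 14
4 [np.float64(6.0), np.float64(6.7), np.float64(6.8), np.float64(6.8)] [-0.99  0.85  0.76  0.01  1.43 -2.88] [ 512. -562.  183.] 22
5 [np.float64(2.3), np.float64(2.5), np.float64(4.3), np.float64(4.4)] [-1.23  0.05  1.89  0.02  1.17 -2.88] [ 242. -327.  207.] 29
6 [np.float64(2.0), np.float64(2.0), np.float64(2.0), np.float64(2.0)] [-1.3  -0.02  1.71 -0.    1.42 -2.88] [ 216. -346.  300.] 34
7 [np.float64(0.9), np.float64(0.9), np.float64(1.3), np.float64(1.3)] [-1.73 -0.46  1.98 -0.    1.61 -2.88] [  82. -225.  322.] 40
-7 [-23.0, -23.0, -23.0]
-7 [-28.0, 0.0, -28.0]
0 [-23.0, -23.0, -23.0]
-7 [-23.0, -23.0, -23.0]
0 [-40.0, 0.0, 0.0]
-7 [-28.0, 28.0, 0.0]
7 [-40.0, 0.0, 0.0]
0 [-28.0, 0.0, 28.0]
```

```bash
python3 - <<'E'
from rows import *
q=rows([(-7,[-23,-23,-23]),(-7,[-28,0,-28])],4)
E
```

```text
{"gripper": [0, 0, 0, 0, 0, 0, 0, 0], "offset": [[-0.0391, -0.0031, -0.007], [-0.0396, -0.0031, -0.0037], [-0.0397, -0.003, -0.0002], [-0.0396, -0.003, 0.0033], [-0.0276, -0.0009, 0.0284], [-0.0251, 0.0009, 0.0306], [-0.0223, 0.0028, 0.0326], [-0.0193, 0.0046, 0.0342]], "turn": [-7, -7, -7, -7, -7, -7, -7, -7]}
pred [35.7] [[ 310. -223.  208.]] [[-1.39 -0.17  2.22  0.7   1.13 -2.88]]
```

Emit:
drive_tool --gripper '[0,0,0,0,0,0,0,0]' --pt "-0.039 -0.003 -0.007" --pt "-0.039 -0.003 -0.004" --pt "-0.039 -0.003 0" --pt "-0.039 -0.003 0.003" --pt "-0.0276 -0.001 0.0284" --pt "-0.0251 0.001 0.0306" --pt "-0.0223 0.003 0.0326" --pt "-0.0193 0.0046 0.0342" --turn '[-7,-7,-7,-7,-7,-7,-7,-7]'

```text
time_s: 20.9
eef_pos: [310.5, -219.7, 207.7]
ee_rot: [-0.457, 0.665, 0.563, -0.178]
force: [0.6, -0.2, -0.5]
grip_width: 0.998
```

```bash
python3 s.py;  python3 beam.py 600 | cut -c1-200
```

```text
20.9 [-1.39  -0.173  2.228  0.705  1.132 -2.881] [ 310.5 -219.7  207.7] F [ 0.6 -0.2 -0.5] g 0.998
[[0.3035, 0.5866, -0.7508], [0.9113, 0.0512, 0.4085], [0.2781, -0.8082, -0.5191]] lean 36.08 az 5.0 xaz 71.58 xz 0.2781
[[ 310.2368018  -220.47483203  208.25349551]] [-1.39 -0.17  2.23  0.7   1.13 -2.88]
0 [np.float64(25.0), np.float64(25.9), np.float64(26.2), np.float64(26.6)] [-1.15 -0.03  2.02  0.47  1.02 -2.88] [ 349. -258.  212.] 0
1 [np.float64(14.9), np.float64(15.5), np.float64(16.8), np.float64(17.1)] [-0.95  0.14  1.92  0.18  0.88 -2.88] [ 385. -276.  171.] 1
2 [np.float64(7.8), np.float64(7.8), np.float64(9.7), np.float64(10.2)] [-1.11  0.11  1.84  0.11  1.11 -2.88] [ 315. -320.  204.] 5
3 [np.float64(2.9), np.float64(3.1), np.float64(4.7), np.float64(4.9)] [-1.23  0.03  1.89  0.03  1.18 -2.88] [ 244. -321.  213.] 10
4 [np.float64(0.3), np.float64(0.6), np.float64(1.5), np.float64(2.0)] [-1.32  0.07  1.83  0.01  1.24 -2.88] [ 212. -353.  217.] 15
0 [-23.0, -23.0, -23.0]
-7 [-23.0, -23.0, -23.0]
0 [-28.0, -28.0, 0.0]
0 [-40.0, 0.0, 0.0]
-7 [-28.0, 28.0, 0.0]
```

```bash
python3 - <<'E'
from rows import *
q=rows([(0,[-23,-23,-23]),(-7,[-23,-23,-23]),(0,[-28,-28,0]),(0,[-40,0,0])],4)
E
```

```text
{"gripper": [0, 0, 0, 0, 0, 0, 0, 0, 0, 0, 0, 0, 0, 0, 0, 0], "offset": [[-0.0343, 0.0039, 0.0198], [-0.0346, 0.0047, 0.0191], [-0.0349, 0.0055, 0.0184], [-0.0352, 0.0063, 0.0176], [-0.0354, 0.007, 0.0169], [-0.0337, 0.0085, 0.0195], [-0.0318, 0.0101, 0.0217], [-0.0298, 0.0118, 0.0237], [-0.0314, -0.01, 0.022], [-0.0318, -0.0094, 0.0216], [-0.0322, -0.0089, 0.0213], [-0.0326, -0.0085, 0.0209], [-0.008, -0.0104, 0.0378], [-0.0089, -0.0096, 0.0378], [-0.0099, -0.0088, 0.0377], [-0.0108, -0.008, 0.0377]], "turn": [0, 0, 0, 0, -7, -7, -7, -7, 0, 0, 0, 0, 0, 0, 0, 0]}
pred [10.5] [[ 169. -485.  204.]] [[-1.56  0.3   1.6   0.19  1.27 -2.88]]
```

```bash
sed -i 's/it=6/it=12/' beam.py; sed -i 's/it=8/it=12/' bsim.py; sed -i "s#^for k in best.*#from rows import rows; rows([(acts[k][0],acts[k][1]) for k in best[2]],H)#" beam.py; python3 beam.py 600 | cut -c1-3000
```

```text
[[ 310.2368018  -220.47483203  208.25349551]] [-1.39 -0.17  2.23  0.7   1.13 -2.88]
0 [np.float64(25.0), np.float64(25.9), np.float64(26.2), np.float64(26.6)] [-1.15 -0.03  2.02  0.47  1.02 -2.88] [ 349. -258.  212.] 0
1 [np.float64(14.9), np.float64(15.5), np.float64(16.8), np.float64(17.1)] [-0.95  0.14  1.92  0.18  0.88 -2.88] [ 385. -276.  171.] 1
2 [np.float64(7.8), np.float64(7.8), np.float64(9.7), np.float64(10.2)] [-1.11  0.11  1.84  0.11  1.11 -2.88] [ 315. -320.  204.] 10
3 [np.float64(2.9), np.float64(3.1), np.float64(4.7), np.float64(4.9)] [-1.23  0.03  1.89  0.03  1.18 -2.88] [ 244. -321.  213.] 20
4 [np.float64(0.3), np.float64(0.6), np.float64(1.5), np.float64(2.0)] [-1.32  0.07  1.83  0.01  1.24 -2.88] [ 212. -353.  217.] 35
{"gripper": [0, 0, 0, 0, 0, 0, 0, 0, 0, 0, 0, 0, 0, 0, 0, 0, 0, 0, 0, 0], "offset": [[-0.0345, 0.0039, 0.0199], [-0.0348, 0.0048, 0.0192], [-0.0351, 0.0056, 0.0184], [-0.0353, 0.0063, 0.0177], [-0.0355, 0.007, 0.017], [-0.0338, 0.0086, 0.0195], [-0.032, 0.0102, 0.0218], [-0.0299, 0.0119, 0.0238], [-0.0317, -0.0101, 0.0222], [-0.0321, -0.0095, 0.0218], [-0.0325, -0.009, 0.0215], [-0.0329, -0.0085, 0.0211], [-0.008, -0.0104, 0.0378], [-0.009, -0.0096, 0.0378], [-0.0099, -0.0088, 0.0377], [-0.0109, -0.0079, 0.0377], [0.0185, -0.0043, 0.0352], [0.0208, -0.003, 0.034], [0.0232, -0.0019, 0.0326], [0.0255, -0.0009, 0.0308]], "turn": [0, 0, 0, 0, -7, -7, -7, -7, 0, 0, 0, 0, 0, 0, 0, 0, -7, -7, -7, -7]}
pred [0.3] [[ 212. -353.  217.]] [[-1.32  0.07  1.83  0.01  1.24 -2.88]]
```

Emit:
drive_tool --gripper '[0,0,0,0,0,0,0,0,0,0,0,0]' --pt "-0.0345 0.0039 0.0199" --pt "-0.0348 0.0048 0.0192" --pt "-0.0351 0.0056 0.0184" --pt "-0.0353 0.0063 0.0177" --pt "-0.0355 0.007 0.017" --pt "-0.0338 0.0086 0.0195" --pt "-0.032 0.0102 0.0218" --pt "-0.0299 0.0119 0.0238" --pt "-0.0317 -0.0101 0.0222" --pt "-0.0321 -0.0095 0.0218" --pt "-0.0325 -0.009 0.0215" --pt "-0.0329 -0.0085 0.0211" --turn '[0,0,0,0,-7,-7,-7,-7,0,0,0,0]'

```text
time_s: 21.9
eef_pos: [258.1, -482.2, 181.6]
ee_rot: [-0.497, 0.598, 0.519, -0.356]
force: [0.0, -1.0, 0.4]
grip_width: 1.002
```

```bash
python3 s.py; sed -i 's/best\[0\]<1.5/best[0]<0.35/; s/range(10)/range(7)/' beam.py; sed -i 's/^H=4/H=int(sys.argv[2])/' beam.py; python3 beam.py 600 4| cut -c1-3000;
```

```text
21.9 [-1.424  0.369  1.581  0.292  1.2   -2.881] [ 258.1 -482.2  181.6] F [ 0.  -1.   0.4] g 1.002
[[0.2077, 0.2666, -0.9412], [0.974, 0.0326, 0.2242], [0.0904, -0.9632, -0.2529]] lean 15.58 az 7.0 xaz 77.96 xz 0.0904
[[ 257.95003545 -482.09760337  181.92208028]] [-1.42  0.37  1.58  0.29  1.2  -2.88]
0 [np.float64(3.6), np.float64(5.2), np.float64(5.8), np.float64(7.2)] [-1.28  0.31  1.55  0.06  1.26 -2.88] [ 273. -452.  214.] 0
1 [np.float64(0.8), np.float64(1.2), np.float64(1.3), np.float64(1.3)] [-1.3   0.03  1.88  0.01  1.22 -2.88] [ 216. -333.  215.] 3
2 [np.float64(0.4), np.float64(0.5), np.float64(0.6), np.float64(0.7)] [-1.53  0.75  0.83  0.01  1.56 -2.88] [ 149. -692.  222.] 20
3 [np.float64(0.1), np.float64(0.3), np.float64(0.3), np.float64(0.3)] [-2.29 -0.41  2.22  0.    1.33 -2.88] [ -45. -229.  215.] 35
{"gripper": [0, 0, 0, 0, 0, 0, 0, 0, 0, 0, 0, 0, 0, 0, 0, 0], "offset": [[0.0217, -0.0066, 0.033], [0.0211, -0.0062, 0.0334], [0.0206, -0.0058, 0.0338], [0.0201, -0.0054, 0.0342], [-0.0108, -0.0083, 0.0376], [-0.0081, -0.0063, 0.0387], [-0.0054, -0.0043, 0.0394], [-0.0025, -0.0023, 0.0399], [0.0004, -0.0004, 0.04], [-0.0045, -0.0004, 0.0397], [-0.0093, -0.0004, 0.0389], [-0.014, -0.0004, 0.0375], [0.0121, -0.0005, 0.0381], [0.0073, -0.0005, 0.0393], [0.0025, -0.0005, 0.0399], [-0.0025, -0.0003, 0.0399]], "turn": [0, 0, 0, 0, -7, -7, -7, -7, 7, 7, 7, 7, 7, 7, 7, 7]}
pred [0.1] [[ -45. -229.  215.]] [[-2.29 -0.41  2.22  0.    1.33 -2.88]]
```

Emit:
drive_tool --gripper '[0,0,0,0,0,0,0,0,0]' --pt "0.0217 -0.0066 0.033" --pt "0.0211 -0.0062 0.0334" --pt "0.0206 -0.0058 0.0338" --pt "0.0201 -0.0054 0.0342" --pt "-0.0108 -0.0083 0.0376" --pt "-0.0081 -0.0063 0.0387" --pt "-0.0054 -0.0043 0.0394" --pt "-0.0025 -0.0023 0.0399" --pt "0 0 0" --turn '[0,0,0,0,-7,-7,-7,-7,0]'

```text
time_s: 22.65
eef_pos: [217.9, -329.7, 215.3]
ee_rot: [-0.491, 0.503, 0.504, -0.502]
force: [0.7, -0.9, 0.0]
grip_width: 0.998
```

```bash
python3 s.py; python3 beam.py 600 2| cut -c1-3000;
```

```text
22.65 [-1.293  0.027  1.884  0.012  1.218 -2.881] [ 217.9 -329.7  215.3] F [ 0.7 -0.9  0. ] g 0.998
[[-0.0124, 0.0147, -0.9998], [0.9999, -0.0093, -0.0125], [-0.0095, -0.9998, -0.0146]] lean 1.0 az -32.2 xaz 90.71 xz -0.0095
[[ 217.98867243 -329.93434036  215.33470796]] [-1.29  0.03  1.88  0.01  1.22 -2.88]
0 [np.float64(0.7), np.float64(0.8), np.float64(0.8), np.float64(0.8)] [-1.31  0.19  1.7  -0.    1.24 -2.88] [ 229. -407.  215.] 0
1 [np.float64(0.6), np.float64(0.6), np.float64(0.6), np.float64(0.6)] [-1.56  0.    1.76 -0.    1.37 -2.88] [ 121. -386.  272.] 1
2 [np.float64(0.3), np.float64(0.3), np.float64(0.3), np.float64(0.4)] [-1.8  -0.04  1.83 -0.    1.35 -2.88] [  29. -380.  262.] 3
{"gripper": [0, 0, 0, 0, 0, 0], "offset": [[0.0005, -0.0006, 0.04], [-0.0044, -0.0006, 0.0398], [-0.0279, -0.0232, 0.0168], [-0.0298, -0.0232, 0.0133], [-0.0183, -0.0006, 0.0355], [-0.0183, -0.0006, 0.0355]], "turn": [7, 7, 7, 7, 0, 0]}
pred [0.3] [[  29. -380.  262.]] [[-1.8  -0.04  1.83 -0.    1.35 -2.88]]
```

```bash
python3 - <<'E'
from rows import *
from h import *
z=np.load('/tmp/w1.npz'); W=cloud('wrist',z['d'],z['M']); x,y,h=W[...,0],W[...,1],W[...,2]
m=(abs(x-488)<60)&(abs(y-137)<60)&(h>15); P=W[m][:,:2]; u,s,v=np.linalg.svd(P-P.mean(0),full_matrices=False); print('long az',np.degrees(np.arctan2(v[0,1],v[0,0])),s)
d=(np.array([488.6,133.9,190])-np.array(ctrl.sense()['eef_pos']))/15
q=rows([(39.5/15,d)],15); p,T,_=fkb(q,False); print(T[0].round(3))
E
```

```text
long az 142.06201246803678 [467.74510616 291.38755757]
{"gripper": [0, 0, 0, 0, 0, 0, 0, 0, 0, 0, 0, 0, 0, 0, 0], "offset": [[0.0307, 0.0017, -0.0184], [0.0315, 0.0017, -0.017], [0.0323, 0.0017, -0.0155], [0.0329, 0.0017, -0.014], [0.0335, 0.0017, -0.0125], [0.0341, 0.0017, -0.0109], [0.0345, 0.0017, -0.0094], [0.0349, 0.0017, -0.0078], [0.0353, 0.0017, -0.0061], [0.0355, 0.0017, -0.0045], [0.0357, 0.0017, -0.0029], [0.0358, 0.0017, -0.0012], [0.0358, 0.0017, 0.0004], [0.0357, 0.0017, 0.002], [0.0356, 0.0017, 0.0037]], "turn": [2.6333333333333333, 2.6333333333333333, 2.6333333333333333, 2.6333333333333333, 2.6333333333333333, 2.6333333333333333, 2.6333333333333333, 2.6333333333333333, 2.6333333333333333, 2.6333333333333333, 2.6333333333333333, 2.6333333333333333, 2.6333333333333333, 2.6333333333333333, 2.6333333333333333]}
pred [1.] [[489. 134. 190.]] [[ 0.04  0.3   1.62 -0.01  1.2  -0.85]]
[[ 0.626  0.015 -0.779]
 [ 0.78  -0.009  0.626]
 [ 0.002 -1.    -0.017]]
```

Emit:
drive_tool --gripper '[0,0,0,0,0,0,0,0,0,0,0,0,0,0,0,0]' --pt "0.0307 0.0017 -0.0184" --pt "0.0315 0.0017 -0.017" --pt "0.0323 0.0017 -0.0155" --pt "0.0329 0.0017 -0.014" --pt "0.0335 0.0017 -0.0125" --pt "0.0341 0.0017 -0.0109" --pt "0.0345 0.0017 -0.0094" --pt "0.0349 0.0017 -0.0078" --pt "0.0353 0.0017 -0.0061" --pt "0.0355 0.0017 -0.0045" --pt "0.0357 0.0017 -0.0029" --pt "0.0358 0.0017 -0.0012" --pt "0.0358 0.0017 0.0004" --pt "0.0357 0.0017 0.002" --pt "0.0356 0.0017 0.0037" --pt "0 0 0" --turn '[2.63,2.63,2.63,2.63,2.63,2.63,2.63,2.63,2.63,2.63,2.63,2.63,2.63,2.63,2.63,0]'

```text
time_s: 23.98
eef_pos: [491.4, 134.7, 186.9]
ee_rot: [-0.634, 0.643, 0.306, -0.301]
force: [0.7, 0.7, 0.1]
grip_width: 1.002
```

```bash
python3 s.py; python3 - <<'E'
from plan import *
im,d,M=cap('wrist','w10')
W=cloud('wrist',d,M); x,y,h=W[...,0],W[...,1],W[...,2]
m=(abs(x-488)<60)&(abs(y-137)<60)&(h>17)&(h<32)
k,l,s,c=cv2.connectedComponentsWithStats(m.astype(np.uint8)); i=1+np.argmax(s[1:,4]); r=cv2.minAreaRect(W[l==i][:,:2].astype(np.float32)); print(r,np.median(h[l==i]))
# mag recheck
Q=(W-FC); mx,my,hh=Q@MX,Q@MY,Q[...,2]
m=(abs(mx)<26)&(abs(my)<15)&(hh>35)&(hh<60); print(m.sum(), np.linalg.lstsq(np.c_[mx[m],my[m],np.ones(m.sum())],hh[m],rcond=None)[0].round(3) if m.sum()>20 else '')
E
```

```text
23.98 [ 0.042  0.314  1.617 -0.009  1.199 -0.843] [491.4 134.7 186.9] F [0.7 0.7 0.1] g 1.002
[[0.6306, 0.0121, -0.776], [0.7761, -0.0083, 0.6306], [0.0012, -0.9999, -0.0147]] lean 0.84 az -34.6 xaz 50.9 xz 0.0012
((487.0122985839844, 134.91371154785156), (37.43621826171875, 59.19236373901367), 51.684112548828125) 22.80629445043286
0
```

View pics/w10.png

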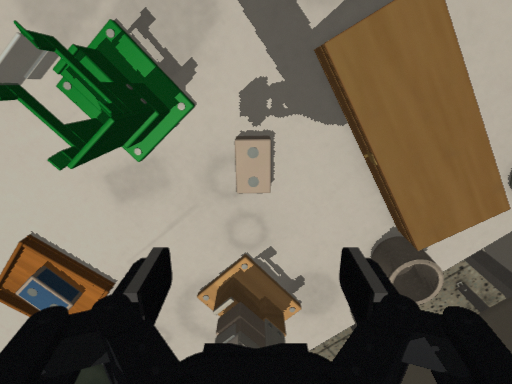

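```bash
python3 - <<'E'
from rows import *
p=np.array(ctrl.sense()['eef_pos']); d=(np.array([487.7,134.4,60])-p)/5
rows([(-.1,d)],5)
E
```

```text
{"gripper": [0, 0, 0, 0, 0], "offset": [[-0.0, 0.0254, 0.001], [-0.0, 0.0254, 0.001], [-0.0, 0.0254, 0.001], [-0.0, 0.0254, 0.001], [-0.0, 0.0254, 0.001]], "turn": [-0.1, -0.1, -0.1, -0.1, -0.1]}
pred [0.8] [[488. 134.  60.]] [[ 0.04  0.48  1.76 -0.01  0.89 -0.85]]
```

Emit:
drive_tool --gripper '[0.4,0.4,0.4,0.4,0.4,0.4,0.4]' --pt "0 0.0254 0.001" --pt "0 0.0254 0.001" --pt "0 0.0254 0.001" --pt "0 0.0254 0.001" --pt "0 0.0254 0.001" --pt "0 0 0" --pt "0 0 0" --turn '[-0.1,-0.1,-0.1,-0.1,-0.1,0,0]'

```text
time_s: 24.62
eef_pos: [487.2, 130.7, 61.5]
ee_rot: [-0.632, 0.643, 0.308, -0.304]
force: [0.2, 0.8, -0.0]
grip_width: 0.598
```

```bash
python3 s.py; python3 - <<'E'
from plan import *
im,d,M=cap('wrist','w11'); T=toolpose()
W=cloud('wrist',d,M); Q=(W-T[:3,3])@T[:3,:3]
x,y,z=Q[...,0],Q[...,1],Q[...,2]
for sgn in(1,-1):
    m=(sgn*x>15)&(sgn*x<60)&(abs(z)<14)&(y<5)&(y>-60)&(W[...,2]>30)
    print(sgn,m.sum(),'tip y',np.percentile(y[m],[50,90,98,99.5]).round(1),'inner x',np.percentile(sgn*x[m],[.5,2,10]).round(1))
h=W[...,2]; X,Y=W[...,0],W[...,1]
m=(abs(X-488)<60)&(abs(Y-134)<60)&(h>17)&(h<32)&(im.min(-1)>80)
k,l,s,c=cv2.connectedComponentsWithStats(m.astype(np.uint8)); i=1+np.argmax(s[1:,4]); r=cv2.minAreaRect(W[l==i][:,:2].astype(np.float32)); print(r,np.median(h[l==i]))
print('prop in tool x,z', np.median(x[l==i]),np.percentile(x[l==i],[1,99]),np.percentile(z[l==i],[1,99]))
E
```

```text
24.62 [ 0.036  0.472  1.762 -0.015  0.896 -0.849] [487.2 130.7  61.5] F [ 0.2  0.8 -0. ] g 0.598
[[0.6262, 0.0115, -0.7796], [0.7796, -0.0113, 0.6261], [-0.0016, -0.9999, -0.0161]] lean 0.93 az -44.6 xaz 51.23 xz -0.0016
1 5925 tip y [-52.7 -19.2  -7.7  -3.4] inner x [24.3 25.  25.3]
-1 5916 tip y [-52.8 -19.3  -7.7  -3.2] inner x [24.9 25.9 26.1]
((493.5635681152344, 129.72189331054688), (38.102298736572266, 44.91456604003906), 53.639923095703125) 22.86542285065069
prop in tool x,z 3.949532163670975 [-15.37656454  21.15277034] [-25.3706619   16.54057179]
```

View pics/w11.png

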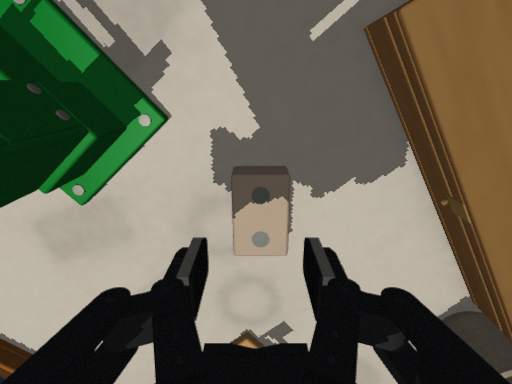

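Emit:
drive_tool --gripper '[0.4,0.4,0.4,0.4,0.4,0.4]' --pt "0.0033 0.002 0.0027" --pt "0 0.015 0" --pt "0 0.015 0" --pt "0 0.012 0" --pt "0 0.006 0" --pt "0 0 0" --turn '[0,0,0,0,0,0]'

```text
time_s: 25.17
eef_pos: [488.6, 134.6, 12.2]
ee_rot: [-0.632, 0.644, 0.308, -0.303]
force: [-0.2, 0.9, -0.3]
grip_width: 0.6
```

```bash
python3 s.py; python3 - <<'E'
from plan import *
im,d,M=cap('wrist','w12'); T=toolpose()
cv2.imwrite('pics/w12c.png',cv2.resize(im[100:,100:412,::-1],None,fx=2,fy=2))
W=cloud('wrist',d,M); Q=(W-T[:3,3])@T[:3,:3];x,y,z=Q[...,0],Q[...,1],Q[...,2];h=W[...,2]
m=(abs(x)<24)&(z>-45)&(z<34)&(h>19)&(h<27); print('prop in tool x,z',np.percentile(x[m],[1,99]),np.percentile(z[m],[1,99]))
E
```

```text
25.17 [ 0.044  0.561  1.784 -0.018  0.783 -0.838] [488.6 134.6  12.2] F [-0.2  0.9 -0.3] g 0.6
[[0.6261, 0.0145, -0.7796], [0.7797, -0.0119, 0.626], [-0.0002, -0.9998, -0.0187]] lean 1.07 az -39.4 xaz 51.23 xz -0.0002
prop in tool x,z [-19.18017955  17.6014563 ] [-27.50374875  30.87517099]
```

View pics/w12c.png

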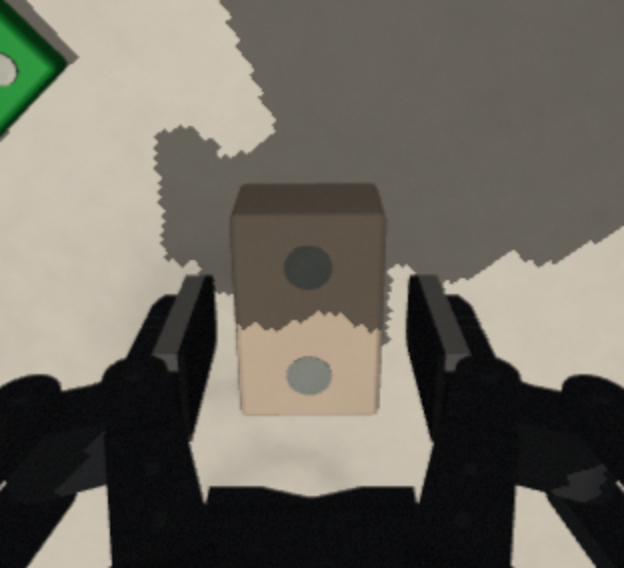

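Emit:
drive_tool --gripper '[0.4,1,1,1,1,1,1,1,1,1]' --pt "0 0 0.0015" --pt "0 0 0" --pt "0 0 0" --pt "0 0 0" --pt "0 0 0" --pt "0 -0.01 0" --pt "0 -0.02 0" --pt "0 -0.02 0" --pt "0 0 0" --pt "0 0 0" --turn '[0,0,0,0,0,0,0,0,0,0]' --force 60

```text
time_s: 26.05
eef_pos: [487.3, 136.1, 63.4]
ee_rot: [-0.631, 0.644, 0.309, -0.302]
force: [0.4, 0.1, -1.6]
grip_width: 0.427
```

```bash
python3 s.py; python3 - <<'E'
from plan import *
im,d,M=cap('wrist','w13'); T=toolpose()
cv2.imwrite('pics/w13c.png',cv2.resize(im[100:,100:412,::-1],None,fx=2,fy=2))
W=cloud('wrist',d,M); Q=(W-T[:3,3])@T[:3,:3];x,y,z=Q[...,0],Q[...,1],Q[...,2];h=W[...,2]
m=(abs(x)<17)&(z>-26)&(z<34)&(y<3)&(y>-25)
A=np.c_[x[m],z[m],np.ones(m.sum())];c=np.linalg.lstsq(A,y[m],rcond=None)[0];print('top plane tool y=',c.round(4));
Ah=np.c_[W[m][:,:2]-W[m][:,:2].mean(0),np.ones(m.sum())];print('world tilt',np.linalg.lstsq(Ah,h[m],rcond=None)[0].round(4))
m=(abs(x)<21)&(abs(y-c[2])<4)&(z<40)&(z>-45); print('x',np.percentile(x[m],[1,99]),'z',np.percentile(z[m],[.5,99.5]))
E
```

```text
26.05 [ 0.047  0.469  1.761 -0.016  0.895 -0.837] [487.3 136.1  63.4] F [ 0.4  0.1 -1.6] g 0.427
[[0.6261, 0.0174, -0.7795], [0.7797, -0.012, 0.626], [0.0016, -0.9998, -0.0211]] lean 1.21 az -34.4 xaz 51.24 xz 0.0016
top plane tool y= [-1.20000e-03  4.13000e-02 -1.00059e+01]
world tilt [ 4.80000e-02 -3.68000e-02  7.20647e+01]
x [-17.98742496  18.93601015] z [-30.30365427  28.99009039]
```

View pics/w13c.png

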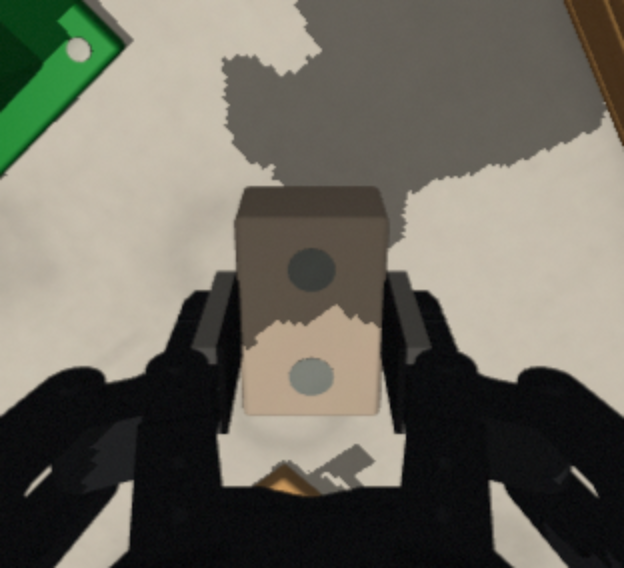

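```bash
python3 - <<'E'
from plan import *
for f in('w12','w13'):
    Z=np.load('/tmp/%s.npz'%f); M=Z['M']; T=M@np.linalg.inv(np.array(ctrl.camera_params('wrist')['tool_from_camera']))
    W=cloud('wrist',Z['d'],M);Q=(W-T[:3,3])@T[:3,:3];x,y,z=Q[...,0],Q[...,1],Q[...,2];h=W[...,2]
    m=(abs(x)<16)&(z>-24)&(z<27)&(y<3)&(y>-25)
    Ah=np.c_[W[m][:,:2]-W[m][:,:2].mean(0),np.ones(m.sum())];print(f,m.sum(),'world tilt',np.linalg.lstsq(Ah,h[m],rcond=None)[0].round(4), 'y',np.median(y[m]))
    m=(abs(h)<6)&(abs(x)<150)&(abs(z)<150)
    Ah=np.c_[W[m][:,:2]-W[m][:,:2].mean(0),np.ones(m.sum())];print(f,m.sum(),'table tilt',np.linalg.lstsq(Ah,h[m],rcond=None)[0].round(4))
E
```

```text
w12 5466 world tilt [-8.00000e-04  8.00000e-04  2.29185e+01] y -10.780295691240045
w12 113601 table tilt [-3.000e-04  1.500e-03 -9.913e-01]
w13 5378 world tilt [2.10000e-03 6.00000e-04 7.28033e+01] y -9.409828355001093
w13 83587 table tilt [-1.0000e-04  8.0000e-04 -1.0238e+00]
```

```bash
python3 - <<'E'
from rows import *
p=np.array(ctrl.sense()['eef_pos'])
q=rows([(0,[0,0,40])],3)
d=(np.array([631.5,10.4,190])-p-[0,0,120])/8
q=rows([(-42.8/8,d)],8,q); p,T,_=fkb(q,False); print(T[0].round(4))
E
```

```text
{"gripper": [0, 0, 0], "offset": [[0.0, -0.04, -0.0008], [0.0, -0.04, -0.0008], [0.0, -0.04, -0.0008]], "turn": [0, 0, 0]}
pred [1.1] [[486. 136. 183.]] [[ 0.05  0.31  1.64 -0.01  1.18 -0.84]]
{"gripper": [0, 0, 0, 0, 0, 0, 0, 0], "offset": [[-0.0009, -0.0005, -0.024], [-0.0031, -0.0005, -0.0238], [-0.0053, -0.0005, -0.0234], [-0.0075, -0.0005, -0.0228], [-0.0096, -0.0005, -0.022], [-0.0116, -0.0005, -0.021], [-0.0135, -0.0005, -0.0198], [-0.0153, -0.0005, -0.0185]], "turn": [-5.35, -5.35, -5.35, -5.35, -5.35, -5.35, -5.35, -5.35]}
pred [1.1] [[631.  10. 191.]] [[-0.17  0.57  1.22 -0.01  1.33 -1.8 ]]
[[-0.0703  0.0153 -0.9974]
 [ 0.9974 -0.0121 -0.0705]
 [-0.0131 -0.9998 -0.0144]]
```

Emit:
drive_tool --gripper '[1,1,1,1,1,1,1,1,1,1,1,1,1]' --pt "0 -0.04 -0.0008" --pt "0 -0.04 -0.0008" --pt "0 -0.04 -0.0008" --pt "-0.0009 -0.0005 -0.024" --pt "-0.0031 -0.0005 -0.0238" --pt "-0.0053 -0.0005 -0.0234" --pt "-0.0075 -0.0005 -0.0228" --pt "-0.0096 -0.0005 -0.022" --pt "-0.0116 -0.0005 -0.021" --pt "-0.0135 -0.0005 -0.0198" --pt "-0.0153 -0.0005 -0.0185" --pt "0 0 0" --pt "0 0 0" --turn '[0,0,0,-5.35,-5.35,-5.35,-5.35,-5.35,-5.35,-5.35,-5.35,0,0]'

```text
time_s: 27.18
eef_pos: [631.7, 9.6, 188.1]
ee_rot: [0.477, -0.488, -0.517, 0.517]
force: [-0.1, -0.1, -1.2]
grip_width: 0.423
```

```bash
cat > ins.py <<'E'
from plan import *
import sys
f=sys.argv[1]
im,d,M=cap('wrist',f); T=toolpose(); R0=T[:3,:3]
cv2.imwrite('pics/%sc.png'%f,cv2.resize(im[100:,100:412,::-1],None,fx=2,fy=2))
W=cloud('wrist',d,M); Q=(W-T[:3,3])@R0;x,y,z=Q[...,0],Q[...,1],Q[...,2];h=W[...,2]
m=(abs(x)<16)&(z>-24)&(z<27)&(y<-4)&(y>-16)
Ah=np.c_[(W[m]-FC)@MX,(W[m]-FC)@MY,np.ones(m.sum())];Ah[:,:2]-=Ah[:,:2].mean(0);print('prop tilt mag',np.linalg.lstsq(Ah,h[m],rcond=None)[0].round(4),'top y',np.median(y[m]))
t=np.median(y[m]); m=(abs(x)<22)&(abs(y-t)<2.5)&(abs(z)<40); a=((W[m]-FC)); 
r=cv2.minAreaRect(np.c_[a@MX,a@MY].astype(np.float32)); print('prop top rect mag',np.round(r[0],1),np.round(r[1],1),round(r[2],2))
print('TCP mag',magp(T[:3,3]).round(1),'turn',turn_for(R0,MY).round(2))
g=(W-FC); mx,my,mz=g@MX,g@MY,g[...,2]; sat=(im.max(-1).astype(int)-im.min(-1))
m=(abs(mx)<70)&(abs(my)<60)&(mz>-46)&(mz<-32)&(sat>40); 
if m.sum()>50:
    r=cv2.minAreaRect(np.c_[mx[m],my[m]].astype(np.float32)); print('foot',m.sum(),np.round(r[0],1),np.round(r[1],1),round(r[2],2))
np.savez('/tmp/ins.npz',mx=mx,my=my,mz=mz,im=im)
E
python3 s.py; python3 ins.py w14
```

```text
27.18 [-0.166  0.576  1.218 -0.01   1.334 -1.803] [631.7   9.6 188.1] F [-0.1 -0.1 -1.2] g 0.423
[[-0.0684, 0.0121, -0.9976], [0.9976, -0.0116, -0.0686], [-0.0124, -0.9999, -0.0112]] lean 0.96 az -43.8 xaz 93.92 xz -0.0124
prop tilt mag [-8.900000e-03 -1.260000e-02  1.974718e+02] top y -9.012142344131744
prop top rect mag [0.4 0.1] [43.8 60.9] 89.57
TCP mag [ -0.7  -0.  138.5] turn -0.09
foot 2469 [-1.5  0.3] [ 90.  107.4] 89.73
```

View pics/w14c.png

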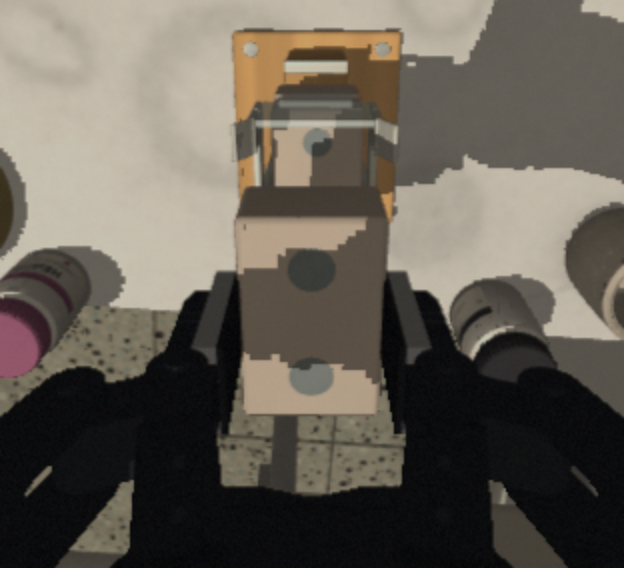

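Emit:
drive_tool --gripper '[1,1,1,1,1,1,1]' --pt "0.0001 0.006 0.0011" --pt "0.0001 0.01 0.0001" --pt "0.0001 0.01 0.0001" --pt "0.0001 0.01 0.0001" --pt "0.0001 0.01 0.0001" --pt "0 0 0" --pt "0 0 0" --turn '[0,0,0,0,0,0,0]'

```text
time_s: 27.82
eef_pos: [630.7, 10.2, 143.2]
ee_rot: [-0.476, 0.488, 0.517, -0.517]
force: [-0.2, -0.5, -0.5]
grip_width: 0.427
```

```bash
python3 s.py; python3 ins.py w15; python3 - <<'E'
from h import *
im,d,M=cap('scene','c15'); a=im[195:275,205:300,::-1]
im,d,M=cap('side','s15'); b=im[140:240,230:350,::-1]
cv2.imwrite('pics/c15c.png',np.hstack([cv2.resize(a,(400,340),interpolation=2),cv2.resize(b,(400,340),interpolation=2)]))
E
```

```text
27.82 [-0.165  0.611  1.281 -0.01   1.234 -1.803] [630.7  10.2 143.2] F [-0.2 -0.5 -0.5] g 0.427
[[-0.0702, 0.0136, -0.9974], [0.9974, -0.0119, -0.0704], [-0.0128, -0.9998, -0.0127]] lean 1.03 az -41.1 xaz 94.03 xz -0.0128
prop tilt mag [-6.900000e-03 -1.240000e-02  1.525835e+02] top y -8.644038090697688
prop top rect mag [-0.7 -0. ] [60.9 43.8] 0.1
TCP mag [-0.9 -0.2 94. ] turn -0.01
foot 3254 [-0.7  0.1] [109.6  89.7] 0.01
```

View pics/w15c.png

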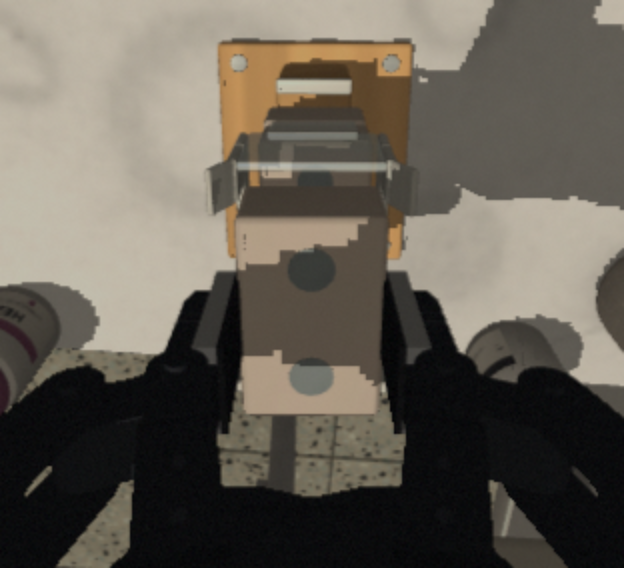

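View pics/c15c.png

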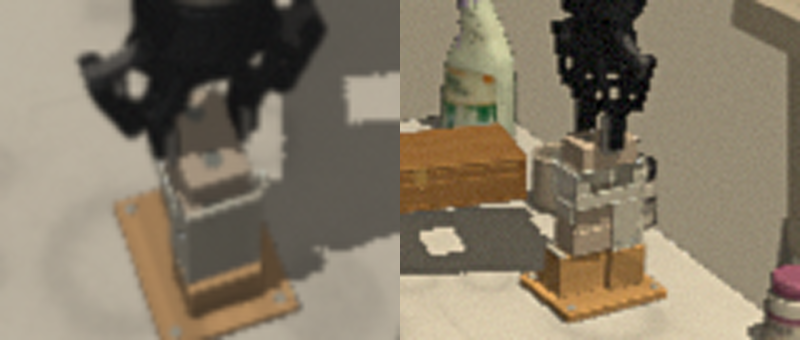

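Emit:
drive_tool --gripper '[1,1,1,1,1,1]' --pt "0.0001 0.008 0.0001" --pt "0.0001 0.008 0.0001" --pt "0.0001 0.008 0.0001" --pt "0 0.0045 0.0001" --pt "0 0 0" --pt "0 0 0" --turn '[0,0,0,0,0,0]'

```text
time_s: 28.47
eef_pos: [630.9, 10.1, 115.1]
ee_rot: [-0.475, 0.489, 0.518, -0.517]
force: [-0.3, -0.4, -1.4]
grip_width: 0.424
```

```bash
python3 s.py; python3 ins.py w16
```

```text
28.47 [-0.166  0.639  1.311 -0.01   1.176 -1.803] [630.9  10.1 115.1] F [-0.3 -0.4 -1.4] g 0.424
[[-0.0702, 0.0143, -0.9974], [0.9974, -0.012, -0.0704], [-0.013, -0.9998, -0.0134]] lean 1.07 az -39.9 xaz 94.03 xz -0.013
prop tilt mag [-6.700000e-03 -1.130000e-02  1.244693e+02] top y -8.978307011417627
prop top rect mag [-1.6 -0.2] [44.  71.8] 89.99
TCP mag [-0.9 -0.3 65.5] turn -0.02
foot 3766 [-3.8  0.2] [ 89.6 103.4] 89.7
```

Emit:
drive_tool --gripper '[1,1,1,1]' --pt "0 0.0015 0" --pt "0 0.0012 0" --pt "0 0 0" --pt "0 0 0" --turn '[0,0,0,0]'

```text
time_s: 28.85
eef_pos: [631.0, 10.0, 112.8]
ee_rot: [-0.475, 0.489, 0.518, -0.517]
force: [0.6, 0.3, -0.6]
grip_width: 0.421
```

```bash
python3 s.py; python3 ins.py w17
```

```text
28.85 [-0.166  0.641  1.314 -0.01   1.17  -1.803] [631.   10.  112.8] F [ 0.6  0.3 -0.6] g 0.421
[[-0.0702, 0.0149, -0.9974], [0.9974, -0.012, -0.0704], [-0.0131, -0.9998, -0.0141]] lean 1.1 az -38.9 xaz 94.03 xz -0.0131
prop tilt mag [-6.400000e-03 -1.330000e-02  1.221317e+02] top y -9.348578949563946
prop top rect mag [-1.6 -0.3] [43.9 71.8] 89.72
TCP mag [-1.  -0.3 62.8] turn -0.01
foot 3827 [-4.3  0.3] [102.   89.5] 0.04
```

Release and retreat upward.

Emit:
drive_tool --gripper '[0.6,0.4,0.4,0.4,0.4,0.4,0.4,0.4,0.4,0.4]' --pt "0 0 0" --pt "0 0 0" --pt "0 0 0" --pt "0 0 0" --pt "0 -0.008 0" --pt "0 -0.015 0" --pt "0 -0.03 0" --pt "0 -0.03 0" --pt "0 -0.03 0" --pt "0 0 0" --turn '[0,0,0,0,0,0,0,0,0,0]'

```text
time_s: 29.73
eef_pos: [631.2, 11.2, 233.2]
ee_rot: [-0.472, 0.492, 0.52, -0.515]
force: [-0.3, 0.8, 1.2]
grip_width: 0.599
```

Emit:
drive_tool --gripper '[0.4,0.4,0.4,0.4,0.4,0.4]' --pt "0 -0.02 0.03" --pt "0 -0.02 0.035" --pt "0 -0.02 0.035" --pt "0 -0.01 0.035" --pt "0 0 0" --pt "0 0 0" --turn '[0,0,0,0,0,0]'

```text
time_s: 30.23
eef_pos: [493.0, 2.7, 295.6]
ee_rot: [-0.474, 0.49, 0.518, -0.516]
force: [0.5, -0.1, -0.5]
grip_width: 0.605
```

```bash
python3 s.py; python3 - <<'E'
from plan import *
im,d,M=cap('wrist','w18'); W=cloud('wrist',d,M); g=W-FC; mx,my,mz=g@MX,g@MY,g[...,2]
m=(abs(mx)<40)&(abs(my)<20)&(mz>62)&(mz<76)&(im[...,0]>60)
mm=m&(abs(mx)<26)&(abs(my)<15)
print(m.sum(),np.linalg.lstsq(np.c_[mx[mm],my[mm],np.ones(mm.sum())],mz[mm],rcond=None)[0].round(4),'x',np.percentile(mx[m&(mz>69)&(mz<73)],[1,99]),'y',np.percentile(my[m&(mz>69)&(mz<73)],[1,99]))
im2,d2,M2=cap('scene','c18'); im3,d3,M3=cap('side','s18')
a=cv2.resize(im[:,:,::-1],(400,300)); b=cv2.resize(im3[170:250,240:330,::-1],(400,300),interpolation=2); c=cv2.resize(im2[190:285,150:300,::-1],(400,300),interpolation=2); e=cv2.resize(im3[220:300,210:340,::-1],(400,300),interpolation=2)
cv2.imwrite('pics/f18.png',np.vstack([np.hstack([a,b]),np.hstack([c,e])]))
W=cloud('scene',d2,M2); i=im2.astype(int); q=(i[...,2]>i[...,0]+15)&(abs(W[...,0]-454)<60)&(abs(W[...,1]+174)<60); print('blue',W[q].mean(0).round(1))
E
```

```text
30.23 [-0.228  0.191  1.487 -0.008  1.443 -1.868] [493.    2.7 295.6] F [ 0.5 -0.1 -0.5] g 0.605
[[-0.0697, 0.0182, -0.9974], [0.9975, -0.0128, -0.0699], [-0.014, -0.9998, -0.0172]] lean 1.27 az -35.2 xaz 94.0 xz -0.014
1541 [-2.80000e-03 -3.90000e-03  7.09357e+01] x [-37.30344802  33.50701051] y [-18.16377414  18.80903838]
blue [ 456.7 -171.5   29.4]
```

View pics/f18.png

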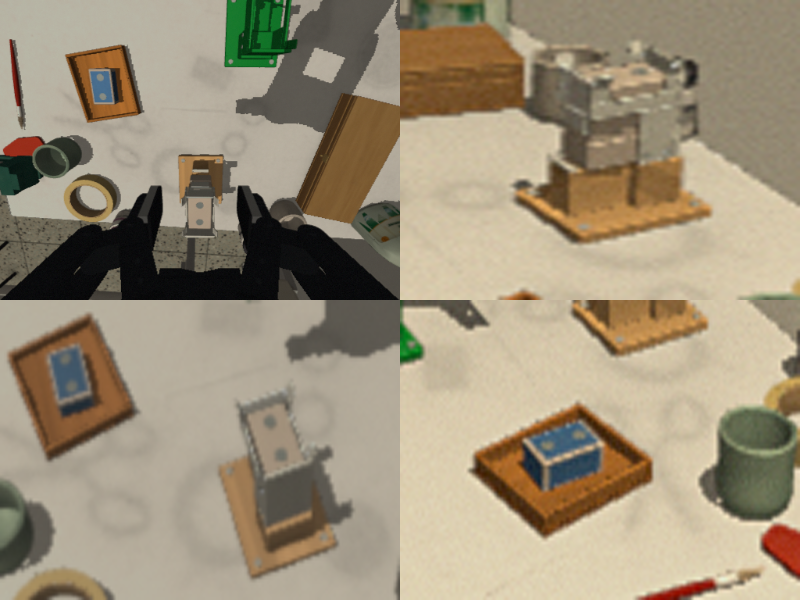

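```bash
python3 -c "
from rig import ctrl
print(ctrl.finish_job())"
```

```text
the job is handed in; nothing more can be done
None
```

I finished the task and handed the job in at about 30.4 s. The stained prop lies flat in the reject tray, and the magazine is full again with the spare on top. `finish_job` gave no verdict, so everything below rests on my own camera checks.

- **Leaning the tool:** the moves offer only shifts and a turn about the finger axis, so I could not tilt the tool directly. I leaned it to about 48° by pushing the commanded pose past the arm's reach. I brought it back to about 1° from vertical by pushing against the last joint's limit.
- **Stained prop:** I gripped it through the front window and raised it with the two clean props by about 5 mm. I then drew it over the sill and let it drop about 10 mm into the tray.
- **Spare prop:** I picked it off the table, turned it into line with the magazine and lowered it into the shaft. I let it go about 1 mm above the prop below.

**Last checks:**
- The top of the stack is at 70.9 mm, the same height as when the magazine was full at the start, and level within 0.005 rad.
- The stained prop lies flat about 4 mm from the tray centre.
- Nothing among the jars, cups, bowl or tape looked moved, but I did not measure their positions.
- The gripper is clear of everything.

One tilt reading, taken while the spare was in the gripper, came out at 0.06 rad. Repeating it with a cleaner selection of points gave 0.002 rad. No other check failed or disagreed.

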